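# Lock a tongued moulding blank into the carving stand

## Task

Take the loose moulding blank lying on the raised carving stand, angle one of its tongued ends into the groove of the fixed fence and lower it flat, so that its cross slot drops over the brass key, centred on the fences. Then pinch the sliding fence's steel release tab towards its black post and, keeping the tab held in, slide the fence up until it bears snugly on the other end of the blank, without ramming it, and let go so that the fence locks there. Do not disturb the other things.

Things in the scene. Friction and masses are not known exactly. Their poses are not given: they have to be found in the camera images.
- stand: Fixed wooden carving stand, a small bench on the bench: top 336 x 250 mm, its surface 130 mm above the origin (centre of the foot). +x: towards the fixed fence, +y: left of it. A light wood fixed fence and a sliding fence (each 76 mm wide, 22 mm high) face each other on the line y = +58 mm. The blank starts on the other half of the top, roughly along x.
- groove (a point): On the top's surface at mid-width of the fixed fence, at the bottom of its groove; axes as the stand's. The groove faces -x, 6.5 mm deep, 10.5 mm high from the top's surface; the fence's lip (10.5 to 22 mm high) begins at x = -6.5 mm. Brass key across the top: x = -26.5 to -18.5 mm, 5.5 mm high, 66 mm wide.
- board_mid (a point): Centre of the blank, 10 mm above its underside; x along it, z up; reeded top, both ends alike. 148 mm long over the tongues, 50 wide, 20 thick (reeds to 24). Tongues: last 9 mm, underside to 5.5 mm up. Cross slots in the underside 17 to 28 mm from each tip, 6.5 mm deep. Tip in the groove, 20 to 30 deg (best 24) clears key and lip. 0.1 to 0.2 kg.
- fence_grip (a point): On the sliding fence, 50 mm above the top, midway between post front and pressed tab's back; axes as the stand's. Post: front face at x = +17 mm, 14 thick, 30 wide, top at z = +16. Steel tab 26 wide, behind the post (-x), back face at x = -17 pressed; free it leans back, to x = -32 at its top, z = +17. Fence's lip face at x = +49, its groove (as the fixed one) bottoms 6.5 mm behind it.
- fence (a joint): Slide of the fence, m; grows towards the fixed fence along the stand's x. Starts at 0 to 0.025; its groove bottom meets a seated blank's tip near 0.047. Slides with about 2 N while the tab is pressed; with the tab free a cam locks it against some 40 N. As the tab is let go the biting cam draws the fence back about 1 mm.
- fence_tab (a joint): Angle of the sprung release tab, rad: about -0.15 free (leaning back from the post, its cam biting: locked), 0.08 fully pressed (upright, at its stop); above 0 the fence is free. About 8 N at grip height starts it, 11 N holds it fully in, so grip with 25 to 35 N.
- wax_tin: Tin with a blue lid, 77 mm across and 63 mm high, on the workbench left of the stand; a bystander.
- offcut: Sawn wood block, 27 x 54 x 27 mm, at the far right corner of the stand's top; a bystander.

How it is judged:
By the outcome, as a careful person would: the job done as asked, in the order asked, and still so for the second after the job is handed in, with the robot touching nothing.
It also fails if it takes over 54 s, if anything falls off the work surface, if the arm or the gripper's body presses on something with over 40 N, if the wrist force passes 120 N, or if a joint passes its speed limit or range.

## Robot

A 6-joint arm with a two-finger parallel gripper is mounted at the origin on the work surface; the furniture and walls round the work are solid. World frame = base frame: x ahead of the robot, y to its left, z up, the work surface at z = 0. Lengths are in m, angles in rad, forces in N, time in s.
With the tool pointing down it reaches from about 0.35 to 0.85 m from the base axis. Payload 8.1 kg.
Tool frame: the origin (TCP) lies on the front face of the gripper's body, between the roots of the fingers; the fingertips stand ahead of it and the grasp point (between the pads) lies 54 mm ahead of it (env.tip_reach is the z of the fingertips in the tool frame, in m); z points along the fingers, y is the direction in which the jaws open and shut (so a half turn about z gives the same grasp; the last joint's range is limited). The gripper opens to 85 mm and grips with 20 to 120 N. Pads are 22 mm wide; open, the fingers measure 114 mm over their backs; the gripper's body (76 mm by 85 mm) begins 54 mm behind the grasp point. The pads swing forward as they close: fully open they stand 13 mm farther back than shut.
Start: joints at [1.028, 0.13, 1.488, -0, 1.523, -0.085], TCP at [0.265, 0.538, 0.304] pointing down, gripper open.
Joint ranges: [-2.96, 2.96], [-0.89, 2.26], [0.02, 2.5], [-1.34, 4.48], [0, 2.73], [-2.66, 2.66]. Speed limits (rad/s): [2.39, 2.39, 2.79, 3.14, 3.14, 3.14].

## Interface

Orientations are given as a unit quaternion [w, x, y, z].
In Python, from bench import env gives the robot as it stands.
- The arm moves only by the tool apply_moves, never from a script. Its argument "targets" is a list of rows, each an object of numbers: "tx", "ty", "tz": the shift along the tool's x, y, z in m; "ax", "ay", "az": the turn, a rotation vector about the tool's x, y, z in degrees; "claw": the opening, from -1 (shut) to 1 (fully open), so that 0 is half open. In form: [{"tx": .., "ty": .., "tz": .., "ax": .., "ay": .., "az": .., "claw": ..}, ...]. A call has 1 to 10 rows; each row is the pose to reach, as a shift and turn from the pose commanded when the call began, along the tool's axes at that moment; what a row does not reach only later rows make up. A row lasts 1/12 s, in which the tool goes at most 41.7 mm and 7.16 degrees, less where a joint would pass 70% of its speed; a pose out of reach is approached as far as the arm can. A call with a gripper value outside its range is refused whole. The fingers move at their own pace and stop on an object; "squeeze" is the grip in N (left out, the last holds). Time passes only in rows, so rows that repeat a pose let the fingers close. It gives the time, the measured TCP pose, the force and the opening at its end, in the units of the state.
- env.get_state(): the state, without advancing time (a new reading comes with each control period).
- env.snapshot(name): name is "scene" or "side" or "wrist"; returns a dict with "img" (384x512x3 uint8, blue, green, red), "camera_matrix" (3x3 intrinsics, pixels), "R" (3x3) and "t" (3): a world point X has camera coordinates R X + t; the wrist camera has in their place "mount" (4x4, takes a point from camera to tool coordinates, whose origin is the TCP and whose axes are the flange's). Camera axes: x right, y down, z forward; pixel columns grow to the right and rows downward; lengths in m; the calibration is good to about 2 mm. A picture is of the moment at which its call begins: read the wrist's pose just before it. There is no depth.
- env.sign_off(): hands the job in, once; it reports no verdict.
The state is a dict: "time_s": time; "qpos": joint angles; "qvel": joint speeds; "joint_efforts": joint torques, N m; "position": TCP position; "orientation": TCP orientation; "force": force on the tool from outside, world axes, zero at the start; "torque": the same for the moment, N m; "gripper_width": opening from 0.0 (shut) to 1.0 (fully open).
Only numpy, scipy, OpenCV 4.12 (cv2) and the standard library are available. Lean on these libraries where they do the work, as an engineer would, in place of code of your own. Each camera call takes 0.05 s, during which the arm holds its last target.

## Working session

There is one attempt and no reset: what is moved stays moved. The work goes in short steps, Python scripts to look and compute and a tool call to move; the robot and the scene stay as the last step left them, time stands still between calls to the robot, and variables do not carry over. Pictures are saved under pics/ and viewed, and the job is handed in when it is done.

Besides the shell and the picture viewer there is one more tool, called after ">>>" as a command line: name --argument value ..., lists and objects as JSON in quotes. apply_moves: Moves the arm, as the interface text tells. Its arguments: {"type":"object","properties":{"targets":{"type":"array"},"squeeze":{"type":"number"}},"required":["targets"]}

```bash
ls; mkdir -p pics; python3 - <<'E'
from bench import env
import cv2,numpy as np
s=env.get_state();print(s)
print(env.tip_reach)
import pickle
d={}
for n in ["scene","side","wrist"]:
    c=env.snapshot(n);d[n]=c;cv2.imwrite(f"pics/{n}0.png",c["img"])
    print(n,{k:np.round(v,4).tolist() for k,v in c.items() if k!="img"})
pickle.dump((s,d),open("s0.pkl","wb"))
E
```

```text
pics
{'time_s': 0.0, 'qpos': array([ 1.02758573e+00,  1.31165947e-01,  1.48928116e+00, -8.74538420e-06,
        1.52298148e+00, -8.53969419e-02]), 'qvel': array([-0.00104247, -0.00017071, -0.00028839, -0.00017332, -0.0001734 ,
       -0.00053161]), 'joint_efforts': array([ 3.17658414e-03, -5.69415128e+01, -5.00544369e+01,  1.69812017e-05,
        1.52349402e-02, -3.95565462e-05]), 'position': array([0.26496006, 0.53786883, 0.30284041]), 'orientation': array([-2.79640846e-04,  2.26912699e-01,  9.73914670e-01, -8.74350290e-04]), 'force': array([ 0.72766778,  0.59279285, -0.07579186]), 'torque': array([-0.01896744, -0.00305333,  0.00663412]), 'gripper_width': 0.9980668788571335}
0.0726
scene {'camera_matrix': [[430.5086, 0.0, 251.709], [0.0, 430.5086, 193.3852], [0.0, 0.0, 1.0]], 'R': [[-0.5632, -0.8263, 0.0035], [-0.3766, 0.2529, -0.8912], [0.7355, -0.5032, -0.4536]], 't': [0.5839, 0.2005, 0.8524]}
side {'camera_matrix': [[437.3616, 0.0, 260.5131], [0.0, 437.3616, 198.717], [0.0, 0.0, 1.0]], 'R': [[-0.9191, -0.3939, 0.0121], [-0.2315, 0.5147, -0.8255], [0.319, -0.7615, -0.5642]], 't': [0.5834, 0.0101, 1.039]}
wrist {'camera_matrix': [[279.803, 0.0, 256.4249], [0.0, 279.803, 194.765], [0.0, 0.0, 1.0]], 'mount': [[-0.0004, -0.9606, -0.2781, 0.0708], [1.0, -0.0001, -0.0009, -0.0009], [0.0008, -0.2781, 0.9606, -0.0713], [0.0, 0.0, 0.0, 1.0]]}
```

View pics/scene0.png

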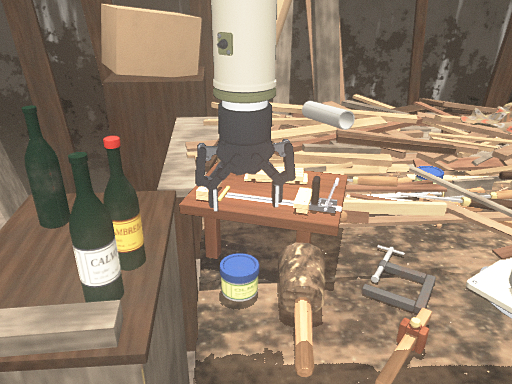

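View pics/side0.png

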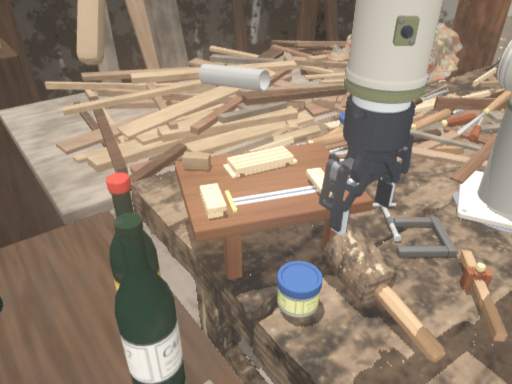

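View pics/wrist0.png

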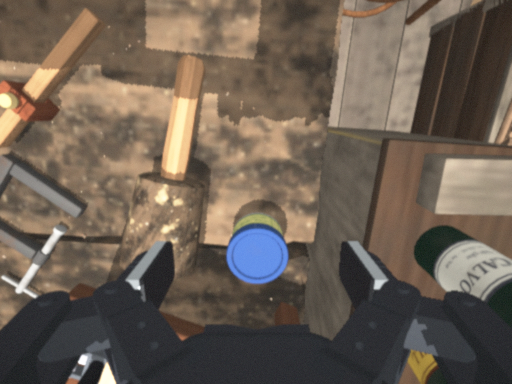

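The scene and side views show the stand with the fixed fence at side (212,200), the blank at (260,160), and the sliding fence near (335,185) partly hidden by the gripper. I'll enlarge those areas.

```bash
python3 - <<'E'
import cv2,pickle
s,d=pickle.load(open("s0.pkl","rb"))
c=d["side"]["img"][130:240,170:370];cv2.imwrite("pics/side0c.png",cv2.resize(c,None,fx=4,fy=4,interpolation=cv2.INTER_CUBIC))
c=d["scene"]["img"][160:240,175:355];cv2.imwrite("pics/scene0c.png",cv2.resize(c,None,fx=4.4,fy=4.4,interpolation=cv2.INTER_CUBIC))
E
```

```text
(no output)
```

View pics/side0c.png

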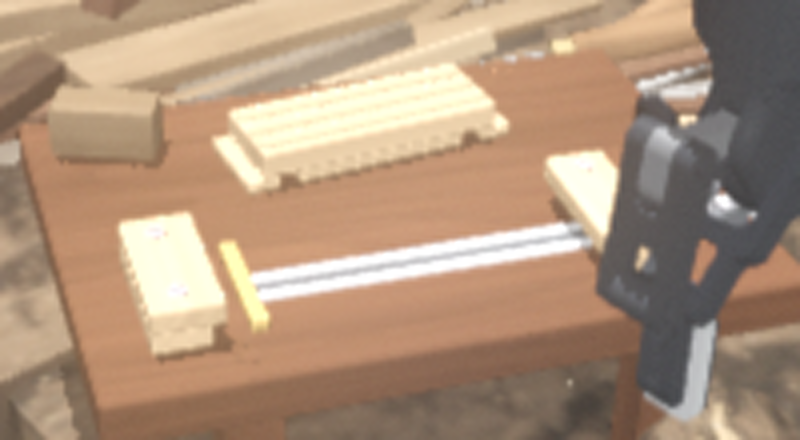

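View pics/scene0c.png

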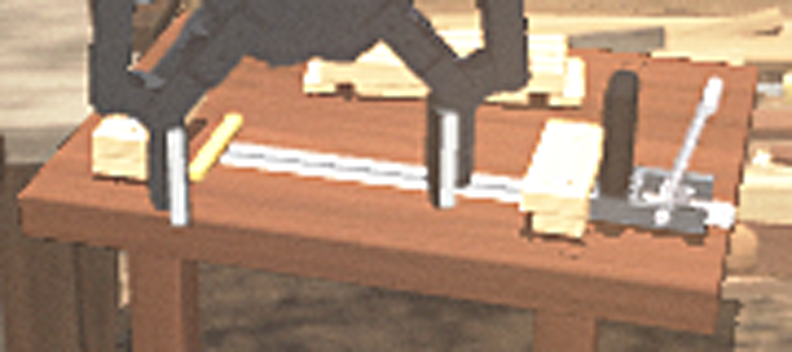

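```bash
cat > h.py <<'E'
import numpy as np,cv2,pickle
from scipy.optimize import least_squares
from scipy.spatial.transform import Rotation as Rn
def Rq(q): return Rn.from_quat([q[1],q[2],q[3],q[0]]).as_matrix()
def proj(c,X,pose=None):
    X=np.atleast_2d(X)
    if "mount" in c:
        p,q=pose; T=np.eye(4);T[:3,:3]=Rq(q);T[:3,3]=p
        W=np.linalg.inv(T@c["mount"]); Xc=X@W[:3,:3].T+W[:3,3]
    else: Xc=X@np.asarray(c["R"]).T+c["t"]
    u=Xc@np.asarray(c["camera_matrix"]).T
    return u[:,:2]/u[:,2:]
def ST(p,X): # stand pose (x,y,yaw,z)
    c,s=np.cos(p[2]),np.sin(p[2]);X=np.atleast_2d(X)
    return np.c_[p[0]+c*X[:,0]-s*X[:,1],p[1]+s*X[:,0]+c*X[:,1],X[:,2]+p[3]]
def BT(b,X):
    c,s=np.cos(b[2]),np.sin(b[2])
    X=np.atleast_2d(X);return np.c_[b[0]+c*X[:,0]-s*X[:,1],b[1]+s*X[:,0]+c*X[:,1],X[:,2]]
E
python3 - <<'E'
from h import *
s,d=pickle.load(open("s0.pkl","rb"))
sd=lambda x,y:(170+(x+.5)/4-.5,130+(y+.5)/4-.5); sc=lambda x,y:(175+(x+.5)/4.4-.5,160+(y+.5)/4.4-.5)
O=[("side",(168,125,130),sd(97,408)),("side",(168,-125,130),sd(20,122)),("side",(-168,-125,130),sd(600,50)),
("scene",(168,125,130),sc(20,198)),("scene",(-168,125,130),sc(728,280)),("scene",(-168,-125,130),sc(757,68)),("scene",(168,-125,130),sc(245,57))]
def f(p): return np.concatenate([proj(d[n],ST(p,np.array(X)/1e3))[0]-np.array(uv) for n,X,uv in O])
best=None
for y in np.arange(0,6.3,.7):
    r=least_squares(f,[.3,.3,y,0],loss="soft_l1")
    if best is None or r.cost<best.cost: best=r
print(best.x,best.cost);print(f(best.x).reshape(-1,2).round(1))
E
```

```text
[ 0.4837985   0.32414559  0.6985997  -0.00492928] 26.682056739897455
[[  0.1  -0. ]
 [ -0.5   0.9]
 [ -0.   -0.3]
 [  1.7  -0.8]
 [ -0.3   3.1]
 [  2.8   0.2]
 [-10.4 -12.1]]
```

>>> apply_moves --targets '[{"tz":-0.04},{"tz":-0.08},{"tx":-0.035,"ty":-0.012,"tz":-0.1,"az":5},{"tx":-0.075,"ty":-0.025,"tz":-0.117,"az":10},{"tx":-0.115,"ty":-0.04,"tz":-0.117,"az":15},{"tx":-0.155,"ty":-0.053,"tz":-0.117,"az":20},{"tx":-0.195,"ty":-0.067,"tz":-0.117,"az":24},{"tx":-0.23,"ty":-0.08,"tz":-0.117,"az":24},{"tx":-0.27,"ty":-0.092,"tz":-0.117,"az":24},{"tx":-0.31,"ty":-0.105,"tz":-0.117,"az":24}]'

```text
schema error: expected keys tx, ty, tz, ax, ay, az, claw
```

>>> apply_moves --targets '[{"tx":-0.025,"ty":-0.02},{"tx":-0.025,"ty":-0.02},{"tx":-0.025,"ty":-0.02},{"tx":-0.025,"ty":-0.02}]'

```text
schema error: expected keys tx, ty, tz, ax, ay, az, claw
```

```bash
cat > shot.py <<'E'
import sys
from bench import env
from h import *
tag=sys.argv[1]
d={};s=env.get_state()
for n in sys.argv[2:]:
    if n=="wrist": s=env.get_state()
    d[n]=env.snapshot(n);cv2.imwrite(f"pics/{n}{tag}.png",d[n]["img"])
pickle.dump((s,d),open(f"s{tag}.pkl","wb"))
print(s["time_s"],s["position"],s["orientation"],s["force"],s["gripper_width"],s["qpos"].round(3),abs(s["qvel"]).max())
E
python3 shot.py 1 wrist side scene; python3 -c "
import cv2
c=cv2.imread('pics/wrist1.png');cv2.imwrite('pics/wrist1b.png',cv2.resize(c,(800,600),interpolation=cv2.INTER_CUBIC))"
```

```text
0.15 [0.26498623 0.53793764 0.30304353] [-2.34493296e-04  2.26917084e-01  9.73913782e-01 -7.25357950e-04] [ 0.17014592 -0.07207306  0.07561272] 1.0021843950805864 [ 1.028  0.131  1.489 -0.     1.523 -0.085] 0.0038304071844028125
```

View pics/wrist1b.png

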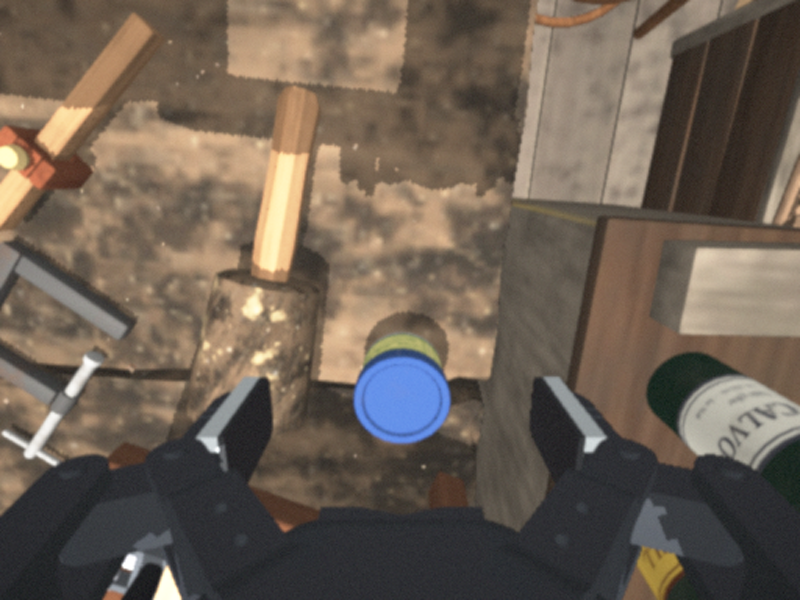

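The rows need every key, so the arm has not moved. I'll send the moves again in full.

>>> apply_moves --targets '[{"tx":0,"ty":0,"tz":-0.04,"ax":0,"ay":0,"az":0,"claw":1},{"tx":0,"ty":0,"tz":-0.08,"ax":0,"ay":0,"az":0,"claw":1},{"tx":-0.035,"ty":-0.012,"tz":-0.1,"ax":0,"ay":0,"az":5,"claw":1},{"tx":-0.075,"ty":-0.025,"tz":-0.117,"ax":0,"ay":0,"az":10,"claw":1},{"tx":-0.115,"ty":-0.04,"tz":-0.117,"ax":0,"ay":0,"az":15,"claw":1},{"tx":-0.155,"ty":-0.053,"tz":-0.117,"ax":0,"ay":0,"az":20,"claw":1},{"tx":-0.195,"ty":-0.067,"tz":-0.117,"ax":0,"ay":0,"az":24,"claw":1},{"tx":-0.235,"ty":-0.08,"tz":-0.117,"ax":0,"ay":0,"az":24,"claw":1},{"tx":-0.275,"ty":-0.092,"tz":-0.117,"ax":0,"ay":0,"az":24,"claw":1},{"tx":-0.31,"ty":-0.105,"tz":-0.117,"ax":0,"ay":0,"az":24,"claw":1}]'

```text
time_s: 1.13
position: [0.4966, 0.307, 0.421]
orientation: [0.0, 0.424, 0.905, 0.0]
force: [0.1, 0.4, -0.2]
gripper_width: 0.996
```

>>> apply_moves --targets '[{"tx":-0.02,"ty":-0.02,"tz":0,"ax":0,"ay":0,"az":0,"claw":1},{"tx":-0.02,"ty":-0.02,"tz":0,"ax":0,"ay":0,"az":0,"claw":1},{"tx":-0.02,"ty":-0.02,"tz":0,"ax":0,"ay":0,"az":0,"claw":1},{"tx":-0.02,"ty":-0.02,"tz":0,"ax":0,"ay":0,"az":0,"claw":1}]'

```text
time_s: 1.47
position: [0.4927, 0.2806, 0.4211]
orientation: [-0.0, 0.425, 0.905, 0.0]
force: [0.1, -0.9, -0.5]
gripper_width: 0.998
```

```bash
python3 shot.py 1 wrist side scene; python3 -c "
import cv2
c=cv2.imread('pics/wrist1.png');cv2.imwrite('pics/wrist1c.png',cv2.resize(c,(800,600),interpolation=cv2.INTER_CUBIC))"
```

```text
1.4667 [0.4927157  0.28060821 0.42105326] [-5.22318349e-05  4.24602911e-01  9.05379632e-01  2.94349824e-04] [ 0.06820302 -0.88112111 -0.50676973] 0.9978497158738474 [ 0.427  0.023  1.39   0.     1.728 -0.267] 0.02542432320687004
```

View pics/wrist1c.png

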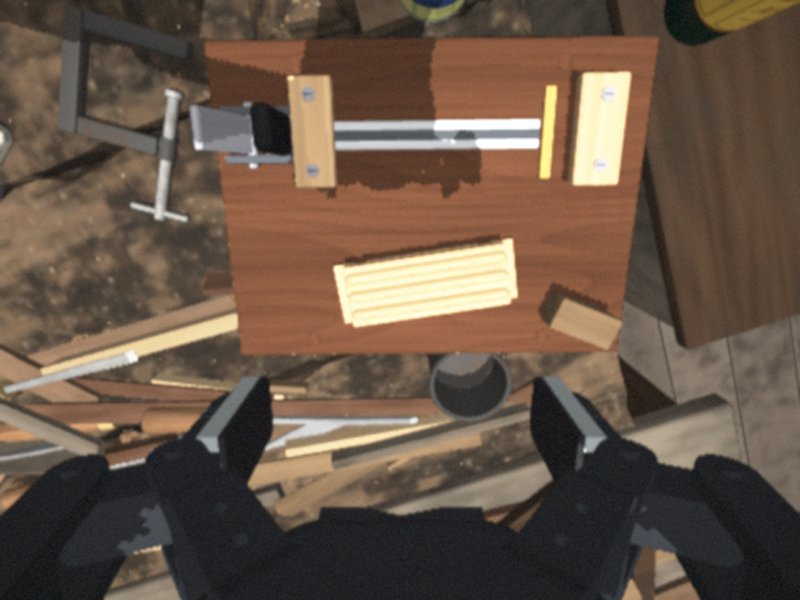

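The wrist picture shows the whole stand: sliding fence at left (312,130), key (548,130), fixed fence (600,128), blank (425,282), offcut (583,322). I'll enlarge it further.

```bash
python3 -c "
import cv2
c=cv2.imread('pics/wrist1.png')
for n,(x0,x1,y0,y1) in dict(a=(205,340,148,214),b=(118,238,18,128),c=(330,430,18,128)).items():
  cv2.imwrite(f'pics/w1{n}.png',cv2.resize(c[y0:y1,x0:x1],None,fx=5,fy=5,interpolation=cv2.INTER_CUBIC))"
```

```text
(no output)
```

View pics/w1a.png

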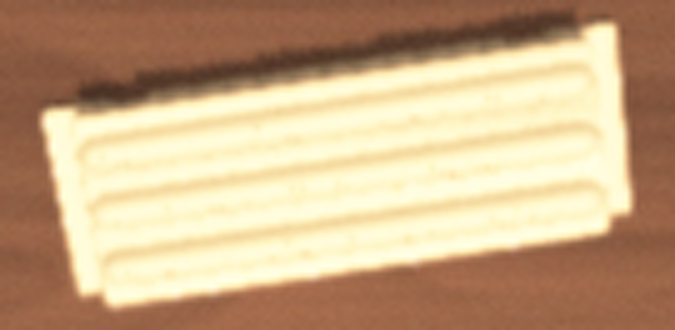

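View pics/w1b.png

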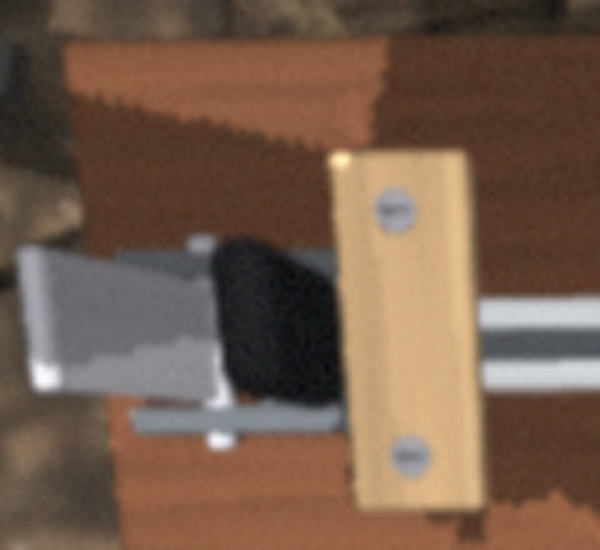

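View pics/w1c.png

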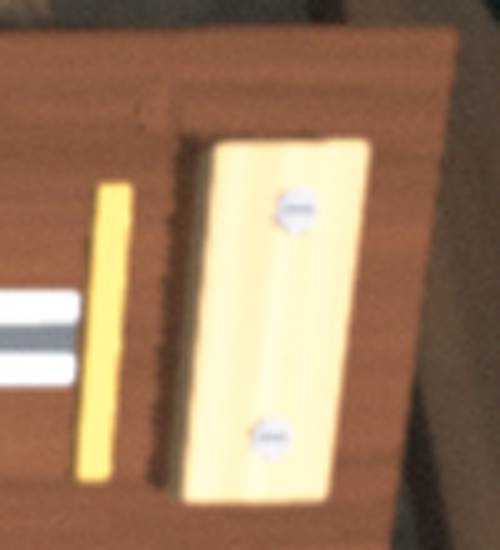

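```bash
cat > fit1.py <<'E'
from h import *
s,d=pickle.load(open("s1.pkl","rb"));c=d["wrist"];P=(s["position"],s["orientation"])
o={'a':(205,148),'b':(118,18),'c':(330,18)}
px=lambda k,x,y:(o[k][0]+(x+.5)/5-.5,o[k][1]+(y+.5)/5-.5)
full=lambda x,y:((x+.5)/1.5625-.5,(y+.5)/1.5625-.5)
S=[((-168,125,130),px('b',65,42)),((168,125,130),px('c',459,30)),((-168,-125,130),full(242,354)),((168,-125,130),full(617,350))]
G=[((-6.5,38,22),px('c',213,143)),((-6.5,-38,22),px('c',180,500)),((-26.5,33,5.5),px('c',96,183)),((-18.5,33,5.5),px('c',133,183)),((-18.5,-33,5.5),px('c',112,481)),((-26.5,-33,5.5),px('c',77,481))]
F=[((49,38,22),px('b',468,150)),((49,-38,22),px('b',486,508))]
B=[((-74,25,5.5),px('a',43,113)),((-74,-25,5.5),px('a',80,296)),((74,25,5.5),px('a',617,25)),((74,-25,5.5),px('a',632,212)),((-65,-25,20),px('a',110,306)),((65,-25,20),px('a',610,232))]
def f(p):
    sp=np.array([p[0],p[1],p[2],0]);g,fx,b,z0=p[3],p[4],p[5:8],p[8]
    X=[np.array([x for x,_ in S])/1e3]
    X.append(np.array([x for x,_ in G])/1e3+[g,.058,.130])
    X.append(np.array([x for x,_ in F])/1e3+[fx,.058,.130])
    X.append(BT(b,np.array([x for x,_ in B])/1e3+[0,0,.130]))
    W=ST(sp,np.vstack(X));W[:,2]+=z0
    return (proj(c,W,P)-np.array([u for _,u in S+G+F+B])).ravel()
r=least_squares(f,[.484,.324,.7,.13,-.12,0,-.06,.1,0],loss="soft_l1")
if __name__=="__main__":
    print(r.x.round(4));print(f(r.x).reshape(-1,2).round(1).tolist())
    for z in (0,):
        r2=least_squares(lambda p:f(np.r_[p,z]),r.x[:8],loss="soft_l1");print(r2.x.round(4),r2.cost,r.cost)
    # check with scene/side
    p=r2.x
    for n in ("side","scene"): print(n,proj(d[n],ST([p[0],p[1],p[2],0],np.array([[.168,.125,.13],[-.168,.125,.13],[.168,-.125,.13],[-.168,-.125,.13]]))).round(1).tolist())
E
python3 fit1.py
```

```text
[ 0.4815  0.3297  0.7039  0.112  -0.1219 -0.0028 -0.0586  0.145  -0.0025]
[[-0.1, -0.3], [0.4, -1.4], [-0.0, 0.3], [-0.4, 0.5], [0.3, 0.1], [0.1, 0.0], [0.4, 0.3], [-0.1, 0.3], [-0.7, -0.5], [-0.1, -0.4], [0.0, 0.6], [-0.0, 0.1], [0.8, 0.2], [0.6, -0.5], [-0.7, 0.1], [-0.5, -0.0], [0.1, 0.0], [-0.2, -0.0]]
[ 0.4816  0.3295  0.7036  0.1112 -0.1215 -0.0029 -0.0578  0.1451] 4.985364496848375 2.7727681201171714
side [[193.7, 231.7], [373.6, 200.0], [173.1, 160.6], [319.6, 140.9]]
scene [[179.0, 203.0], [339.1, 225.3], [218.2, 159.6], [348.5, 174.0]]
```

View pics/side1.png

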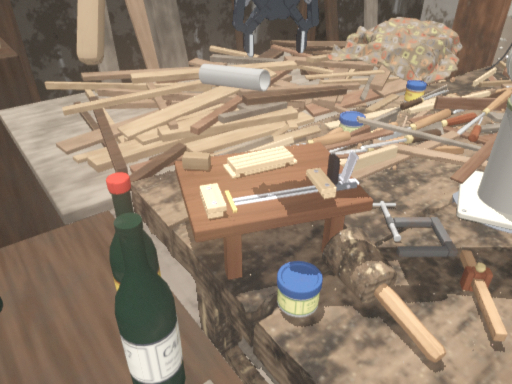

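View pics/scene1.png

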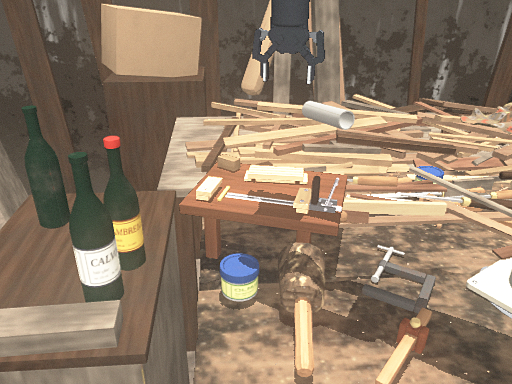

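The fit is consistent to under 1 px. In the stand frame the groove is at x = 0.111, the fence_grip at x = -0.1215, and the blank at (-3, -58) mm with a yaw of 8.3°. Next I'll work out the feasible tilt and lower path.

```bash
cat > path.py <<'E'
import numpy as np
# blank frame: origin tip bottom corner, x negative backwards ; mm
def solid(x,z):  # inside blank
    x=-x
    ins=(x>0)&(x<148)&(z>0)&(z<20)
    ins&=~((x<9)&(z>5.5)); ins&=~((x>139)&(z>5.5))
    ins&=~((x>17)&(x<28)&(z<6.5)); ins&=~((x>120)&(x<131)&(z<6.5))
    ins|=(x>12)&(x<136)&(z>=20)&(z<24)
    return ins
# obstacle sample points
def box(x0,x1,z0,z1,n=.25):
    X,Z=np.meshgrid(np.arange(x0,x1+.01,n),np.arange(z0,z1+.01,n));return np.c_[X.ravel(),Z.ravel()]
O=np.vstack([box(-6.5,6,10.5,22),box(0,6,0,22),box(-26.5,-18.5,0,5.5),box(-150,6,-3,-.05,.5)])
def free(th,x,h):
    t=np.radians(th);c,s=np.cos(t),np.sin(t)
    # rot: blank x axis (toward tip) pitched down by th; world = (x,h)+ R*(bx,bz), bx->(c,-s), bz->(s,c)
    dx,dz=O[:,0]-x,O[:,1]-h
    bx=dx*c-dz*s;bz=dx*s+dz*c
    return not solid(bx,bz).any()
if __name__=="__main__":
  for th in (30,27,24,22,20,17,14,11,8,5,3,1.5,0):
    print("th",th)
    for h in np.arange(0,4.1,.5):
        ok=[x for x in np.arange(-12,.3,.25) if free(th,x,h)]
        if ok: print("  h",h,"x",ok[0],ok[-1],len(ok))
E
python3 path.py
```

```text
th 30
  h 0.0 x -8.75 -8.75 1
  h 0.5 x -9.75 -8.75 5
  h 1.0 x -10.5 -8.25 10
  h 1.5 x -11.5 -8.0 15
  h 2.0 x -12.0 -7.75 18
  h 2.5 x -12.0 -7.5 19
  h 3.0 x -12.0 -7.25 20
  h 3.5 x -12.0 -7.0 21
  h 4.0 x -12.0 -6.5 23
th 27
  h 0.0 x -7.5 -7.5 1
  h 0.5 x -8.5 -7.5 5
  h 1.0 x -9.5 -7.25 10
  h 1.5 x -10.5 -7.0 15
  h 2.0 x -11.5 -6.75 20
  h 2.5 x -12.0 -6.5 23
  h 3.0 x -12.0 -6.25 24
  h 3.5 x -12.0 -6.0 25
  h 4.0 x -12.0 -6.0 25
th 24
  h 0.5 x -7.25 -6.25 5
  h 1.0 x -8.25 -6.0 10
  h 1.5 x -9.5 -6.0 15
  h 2.0 x -10.5 -5.75 20
  h 2.5 x -11.75 -5.5 26
  h 3.0 x -12.0 -5.25 28
  h 3.5 x -12.0 -5.0 29
  h 4.0 x -12.0 -5.5 27
th 22
  h 0.5 x -6.0 -5.5 3
  h 1.0 x -7.25 -5.5 8
  h 1.5 x -8.5 -5.25 14
  h 2.0 x -9.75 -5.0 20
  h 2.5 x -11.0 -4.75 26
  h 3.0 x -12.0 -4.5 31
  h 3.5 x -12.0 -4.5 31
  h 4.0 x -12.0 -5.25 28
th 20
  h 0.5 x -4.75 -4.75 1
  h 1.0 x -6.0 -4.75 6
  h 1.5 x -7.5 -4.5 13
  h 2.0 x -8.75 -4.25 19
  h 2.5 x -10.25 -4.25 25
  h 3.0 x -11.5 -4.0 31
  h 3.5 x -12.0 -3.75 34
  h 4.0 x -12.0 -4.75 30
th 17
  h 1.0 x -3.75 -3.75 1
  h 1.5 x -5.25 -3.5 8
  h 
[... 805 characters left out ...]
 x -1.5 -0.5 5
  h 3.0 x -1.5 -0.5 5
  h 3.5 x -1.5 -0.5 5
  h 4.0 x -1.5 -0.5 5
th 3
  h 0.0 x -1.5 -0.5 5
  h 0.5 x -1.5 -0.5 5
  h 1.0 x -1.5 -0.5 5
  h 1.5 x -1.5 -0.5 5
  h 2.0 x -1.5 -0.5 5
  h 2.5 x -1.5 -0.5 5
  h 3.0 x -1.5 -0.5 5
  h 3.5 x -1.5 -0.5 5
  h 4.0 x -1.5 -0.5 5
th 1.5
  h 0.0 x -1.5 -0.25 6
  h 0.5 x -1.5 -0.25 6
  h 1.0 x -1.5 -0.25 6
  h 1.5 x -1.5 -0.25 6
  h 2.0 x -1.5 -0.25 6
  h 2.5 x -1.5 -0.25 6
  h 3.0 x -1.5 -0.25 6
  h 3.5 x -1.5 -0.25 6
  h 4.0 x -1.5 -0.25 6
th 0
  h 0.0 x -1.25 0.0 6
  h 0.5 x -1.25 0.0 6
  h 1.0 x -1.25 0.0 6
  h 1.5 x -1.25 0.0 6
  h 2.0 x -1.25 0.0 6
  h 2.5 x -1.25 0.0 6
  h 3.0 x -1.25 0.0 6
  h 3.5 x -1.25 0.0 6
  h 4.0 x -1.25 0.0 6
```

```bash
cat >> h.py <<'E'
def stand():
    return np.array([.4816,.3295,.7036,0.])
def Rt(a,tilt=0,lead=(0,0,1)):
    """tool x at world angle a, tool z down; then tilted by rotation about world-horizontal axis = stand/blank y (left of a) by tilt deg (x pitches down)"""
    R0=np.array([[np.cos(a),np.sin(a),0],[np.sin(a),-np.cos(a),0],[0,0,-1.]])
    ax=np.array([-np.sin(a),np.cos(a),0])
    return Rn.from_rotvec(ax*np.radians(tilt)).as_matrix()@R0
def delta(p0,R0,p1,R1):
    return (R0.T@(p1-p0)*1e3).round(1),np.degrees(Rn.from_matrix(R0.T@R1).as_rotvec()).round(2)
E
python3 - <<'E'
from bench import env
from h import *
s=env.get_state();p0=s["position"];R0=Rq(s["orientation"])
sp=stand();b=[-.0029,-.0578,.1451]
w=ST(sp,[[b[0],b[1],.13]])[0];print(w)
print(delta(p0,R0,np.r_[w[:2],.26],Rt(sp[2]+b[2])))
E
```

```text
[0.51678339 0.28355025 0.13      ]
(array([-14.1,  20. , 161.1]), array([ 2.000e-02, -2.000e-02,  8.124e+01]))
```

>>> apply_moves --targets '[{"tx":0,"ty":0.005,"tz":0.01,"ax":0,"ay":0,"az":7,"claw":1},{"tx":0,"ty":0.01,"tz":0.03,"ax":0,"ay":0,"az":14,"claw":1},{"tx":-0.005,"ty":0.015,"tz":0.05,"ax":0,"ay":0,"az":21,"claw":1},{"tx":-0.01,"ty":0.02,"tz":0.07,"ax":0,"ay":0,"az":28,"claw":1},{"tx":-0.014,"ty":0.02,"tz":0.09,"ax":0,"ay":0,"az":35,"claw":1},{"tx":-0.014,"ty":0.02,"tz":0.11,"ax":0,"ay":0,"az":42,"claw":1},{"tx":-0.014,"ty":0.02,"tz":0.13,"ax":0,"ay":0,"az":49,"claw":1},{"tx":-0.014,"ty":0.02,"tz":0.15,"ax":0,"ay":0,"az":56,"claw":1},{"tx":-0.014,"ty":0.02,"tz":0.161,"ax":0,"ay":0,"az":63,"claw":1},{"tx":-0.014,"ty":0.02,"tz":0.161,"ax":0,"ay":0,"az":70,"claw":1}]'

```text
time_s: 2.45
position: [0.5151, 0.283, 0.2559]
orientation: [-0.0, 0.868, 0.496, -0.003]
force: [-0.5, 0.1, -0.4]
gripper_width: 1.001
```

>>> apply_moves --targets '[{"tx":0,"ty":0,"tz":0,"ax":0,"ay":0,"az":7,"claw":1},{"tx":0,"ty":0,"tz":0,"ax":0,"ay":0,"az":11.2,"claw":1},{"tx":0,"ty":0,"tz":0,"ax":0,"ay":0,"az":11.2,"claw":1},{"tx":0,"ty":0,"tz":0,"ax":0,"ay":0,"az":11.2,"claw":1}]'

```text
time_s: 2.78
position: [0.5168, 0.2833, 0.26]
orientation: [-0.0, 0.911, 0.413, 0.0]
force: [-0.3, 0.2, -0.3]
gripper_width: 0.994
```

```bash
python3 shot.py 2 wrist; python3 -c "
import cv2
c=cv2.imread('pics/wrist2.png');cv2.imwrite('pics/wrist2c.png',cv2.resize(c,(800,600),interpolation=cv2.INTER_CUBIC))"
```

```text
2.7833 [0.51681285 0.28331743 0.25997846] [-3.17993148e-05  9.10670827e-01  4.13132705e-01  1.07368756e-04] [-0.33890271  0.24545325 -0.33049157] 0.9943283934438758 [0.414 0.125 1.574 0.    1.442 1.133] 0.019568548593575118
```

View pics/wrist2c.png

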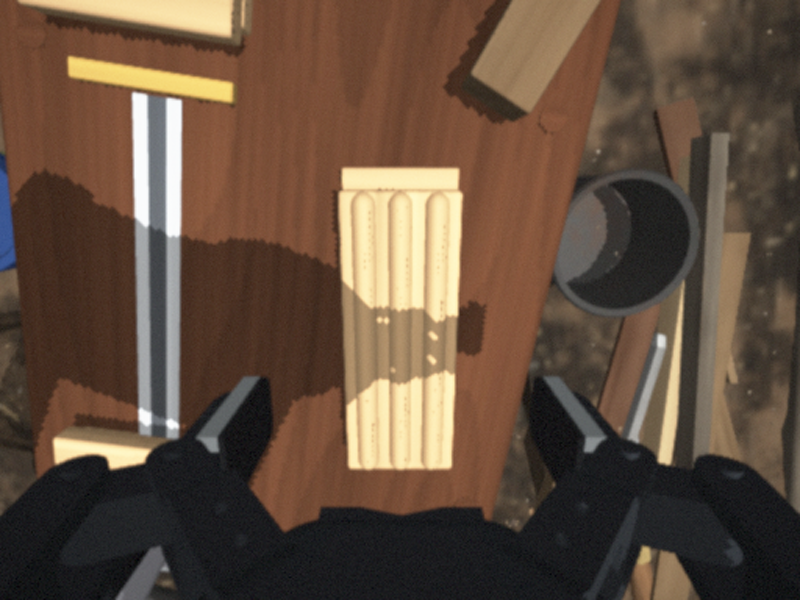

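```bash
python3 - <<'E'
from h import *
s,d=pickle.load(open("s2.pkl","rb"));c=d["wrist"];P=(s["position"],s["orientation"])
full=lambda x,y:((x+.5)/1.5625-.5,(y+.5)/1.5625-.5)
B=[((74,25,5.5),full(342,168)),((74,-25,5.5),full(459,168)),((65,25,20),full(339,192)),((65,-25,20),full(463,192)),((-65,25,20),full(348,469)),((-65,-25,20),full(452,469))]
G=[((-18.5,33,5.5),full(69,57)),((-18.5,-33,5.5),full(235,82)),((-26.5,-33,5.5),full(233,103)),((-26.5,33,5.5),full(68,77))]
fb=lambda b:(proj(c,BT(b,np.array([x for x,_ in B])/1e3+[0,0,.13]),P)-np.array([u for _,u in B])).ravel()
r=least_squares(fb,[.517,.283,.85]);print(r.x.round(4),fb(r.x).round(1))
fb=lambda b:(proj(c,BT(b,np.array([x for x,_ in G])/1e3+[0,0,.13]),P)-np.array([u for _,u in G])).ravel()
r=least_squares(fb,[.5,.4,.7]);print(r.x.round(4),fb(r.x).round(1)); print(ST(stand(),[[.1112,.058,.13]]))
E
```

```text
[0.5163 0.283  0.8491] [ 0.2  0.4  0.1  0.6 -0.4 -0.4 -0.  -0.2  0.3 -0.4 -0.2 -0.2]
[0.529  0.4456 0.7077] [-0.5 -0.7 -0.7 -0.   0.1  0.1  1.   0.5]
[[0.52886792 0.44566877 0.13      ]]
```

>>> apply_moves --targets '[{"tx":0,"ty":0,"tz":0.025,"ax":0,"ay":0,"az":0,"claw":1},{"tx":0,"ty":0,"tz":0.045,"ax":0,"ay":0,"az":0,"claw":1},{"tx":0,"ty":0,"tz":0.057,"ax":0,"ay":0,"az":0,"claw":1},{"tx":0,"ty":0,"tz":0.057,"ax":0,"ay":0,"az":0,"claw":0.4},{"tx":0,"ty":0,"tz":0.057,"ax":0,"ay":0,"az":0,"claw":0},{"tx":0,"ty":0,"tz":0.057,"ax":0,"ay":0,"az":0,"claw":-0.5},{"tx":0,"ty":0,"tz":0.057,"ax":0,"ay":0,"az":0,"claw":-1},{"tx":0,"ty":0,"tz":0.057,"ax":0,"ay":0,"az":0,"claw":-1}]' --squeeze 45

```text
time_s: 3.5
position: [0.518, 0.2828, 0.2046]
orientation: [0.0, 0.911, 0.411, 0.001]
force: [1.1, 1.8, 8.7]
gripper_width: 0.571
```

```bash
python3 shot.py 3 wrist side; python3 -c "
import cv2
c=cv2.imread('pics/side3.png')[110:230,170:370];cv2.imwrite('pics/side3c.png',cv2.resize(c,(800,480),interpolation=cv2.INTER_CUBIC))"
```

```text
3.5 [0.51796283 0.28276627 0.20461436] [3.04245435e-05 9.11452926e-01 4.11402119e-01 1.36345684e-03] [1.11526764 1.84092086 8.71997852] 0.5705313019594164 [ 0.413  0.169  1.63  -0.     1.34   1.136] 0.00798973247158342
```

View pics/side3c.png

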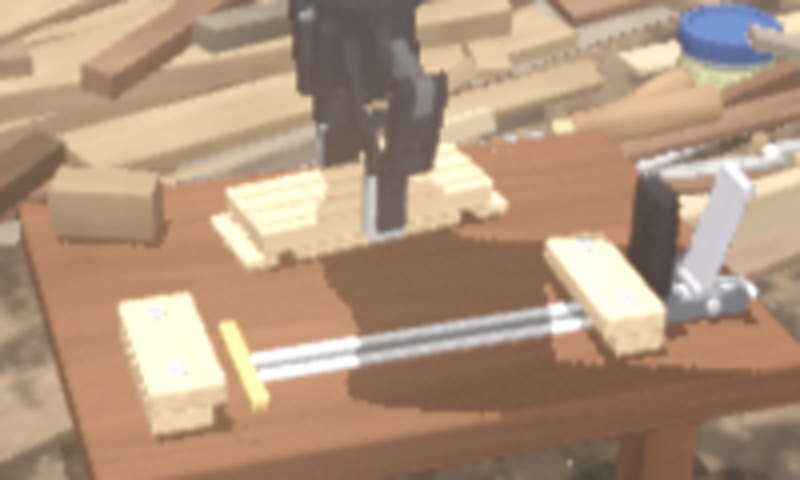

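View pics/wrist3.png

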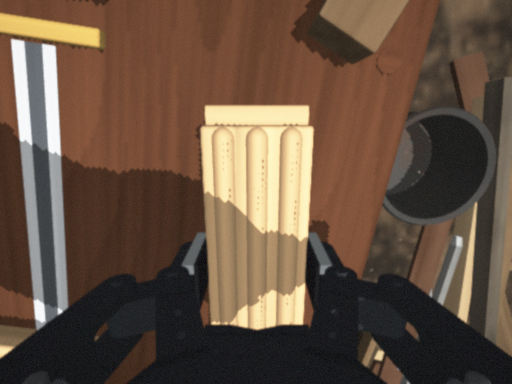

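The blank is gripped but the fingertips touch the top (8.7 N upward). I'll regrip 3 mm higher, then lift.

>>> apply_moves --targets '[{"tx":0,"ty":0,"tz":0,"ax":0,"ay":0,"az":0,"claw":0.5},{"tx":0,"ty":0,"tz":-0.003,"ax":0,"ay":0,"az":0,"claw":0.5},{"tx":0,"ty":0,"tz":-0.003,"ax":0,"ay":0,"az":0,"claw":-1},{"tx":0,"ty":0,"tz":-0.003,"ax":0,"ay":0,"az":0,"claw":-1},{"tx":0,"ty":0,"tz":-0.003,"ax":0,"ay":0,"az":0,"claw":-1}]' --squeeze 50

```text
time_s: 4.02
position: [0.5175, 0.2825, 0.2066]
orientation: [0.0, 0.912, 0.411, 0.001]
force: [-0.3, 0.2, 4.7]
gripper_width: 0.573
```

```bash
python3 shot.py 4 wrist
```

```text
4.0167 [0.51745005 0.28254069 0.20658796] [4.30276165e-06 9.11506388e-01 4.11285576e-01 5.28124407e-04] [-0.33384682  0.18785753  4.74989144] 0.5728850724291793 [0.413 0.167 1.629 0.    1.345 1.136] 0.0027382756344526958
```

View pics/wrist4.png

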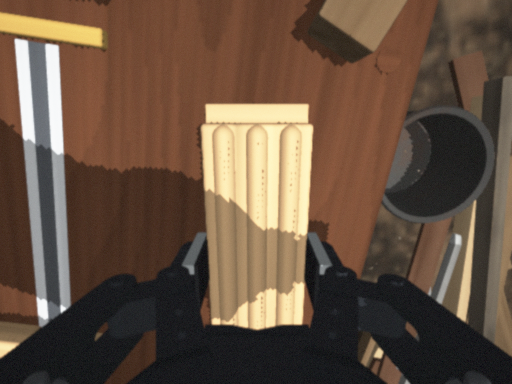

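```bash
python3 - <<'E'
from h import *
s,d=pickle.load(open("s4.pkl","rb"));c=d["wrist"];P=(s["position"],s["orientation"])
B=[((74,25,5.5),(205,104)),((74,-25,5.5),(308.5,104)),((65,25,20),(202,124)),((65,-25,20),(313,124))]
fb=lambda b:(proj(c,BT(b[:3],np.array([x for x,_ in B])/1e3+[0,0,.13]),P)-np.array([u for _,u in B])).ravel()
r=least_squares(fb,[.517,.283,.85]);print(r.x.round(4),fb(r.x).round(1))
R=Rq(P[1]);print(R.T@(np.r_[r.x[:2],.13]-P[0]), np.arctan2(R[1,0],R[0,0]))
E
```

```text
[0.518  0.2824 0.8484] [ 0.5 -0.   0.2 -0.1 -1.2  0.2  0.5  0.1]
[0.00023033 0.00047977 0.07658843] 0.8477283387527735
```

```bash
cat >> h.py <<'E'
YAW=.7045;GR=np.array([.5289,.4457,.13]);HOLD=np.array([.074,0,.0766])
def tcp(x,h,th,y=0):
    R=Rt(YAW,th);u=np.array([np.cos(YAW),np.sin(YAW),0]);v=np.array([-u[1],u[0],0])
    tip=GR+u*x/1e3+v*y/1e3+np.array([0,0,h/1e3])
    return tip-R@HOLD,R
def inv(p,R):
    """tip x,h,y rel groove (mm), tilt & yaw err deg from a measured pose"""
    u=np.array([np.cos(YAW),np.sin(YAW),0]);v=np.array([-u[1],u[0],0])
    t=p+R@HOLD-GR; xa=R[:,0]
    return np.r_[t@u,t[2],t@v].round(5)*1e3,np.degrees([np.arcsin(-xa[2]),np.arctan2(xa[1],xa[0])-YAW, np.arcsin(R[2,1])]).round(2)
E
cat > go.py <<'E'
import sys
from bench import env
from h import *
s=env.get_state();p0=s["position"];R0=Rq(s["orientation"])
print("now",inv(p0,R0),s["force"].round(1),s["time_s"])
for a in sys.argv[1:]:
    v=list(map(float,a.split(",")));print(a,*delta(p0,R0,*tcp(*v)))
E
python3 go.py -- 2>/dev/null; python3 go.py; python3 - <<'E'
from bench import env
from h import *
s=env.get_state();p0=s["position"];R0=Rq(s["orientation"])
for a in [(-40,50,0),(-25,25,24),(-14,12,24)]: print(a,*delta(p0,R0,*tcp(*a)))
E
```

```text
now (array([ -41.05,    0.13, -106.38]), array([-0.06,  8.2 ,  0.03])) [-1.2 -0.1  6.4] 4.0667
now (array([ -41.05,    0.13, -106.38]), array([-0.06,  8.2 ,  0.03])) [-1.2 -0.1  6.4] 4.0667
(-40, 50, 0) [  17.1 -115.6  -50. ] [ 0.02 -0.06  8.2 ]
(-25, 25, 24) [  69.1 -108.1  -48.4] [  1.74 -24.02   8.08]
(-14, 12, 24) [  80.  -106.6  -35.4] [  1.74 -24.02   8.08]
```

>>> apply_moves --targets '[{"tx":0,"ty":0,"tz":-0.025,"ax":0,"ay":0,"az":0,"claw":-1},{"tx":0,"ty":0,"tz":-0.05,"ax":0,"ay":0,"az":0,"claw":-1},{"tx":0.003,"ty":-0.025,"tz":-0.06,"ax":0,"ay":0,"az":2,"claw":-1},{"tx":0.006,"ty":-0.055,"tz":-0.06,"ax":0,"ay":0,"az":5,"claw":-1},{"tx":0.01,"ty":-0.085,"tz":-0.06,"ax":0,"ay":0,"az":8,"claw":-1},{"tx":0.02,"ty":-0.105,"tz":-0.058,"ax":0.4,"ay":-6,"az":8.2,"claw":-1},{"tx":0.035,"ty":-0.108,"tz":-0.056,"ax":0.9,"ay":-12,"az":8.2,"claw":-1},{"tx":0.053,"ty":-0.108,"tz":-0.053,"ax":1.3,"ay":-18,"az":8.1,"claw":-1},{"tx":0.069,"ty":-0.108,"tz":-0.05,"ax":1.7,"ay":-24,"az":8.1,"claw":-1},{"tx":0.069,"ty":-0.108,"tz":-0.05,"ax":1.7,"ay":-24,"az":8.1,"claw":-1}]'

```text
time_s: 4.9
position: [0.4821, 0.4068, 0.2434]
orientation: [0.075, 0.916, 0.337, -0.206]
force: [-0.2, 0.2, -6.9]
gripper_width: 0.566
```

```bash
python3 shot.py 5 wrist side scene; python3 go.py;  python3 -c "
import cv2
c=cv2.imread('pics/side5.png')[110:230,170:370];cv2.imwrite('pics/side5c.png',cv2.resize(c,(800,480),interpolation=cv2.INTER_CUBIC))"
```

```text
4.9 [0.48207806 0.40681515 0.24341076] [ 0.07524662  0.91564821  0.33701098 -0.20579091] [-0.17047149  0.22850604 -6.87993596] 0.5659626931231366 [ 0.634  0.602  1.065 -0.032  1.915  1.495] 0.23506262282263735
now (array([-25.95,  23.42,  -0.05]), array([ 2.417e+01, -1.000e-02,  1.000e-02])) [-0.5 -0.6  0.5] 5.05
```

View pics/side5c.png

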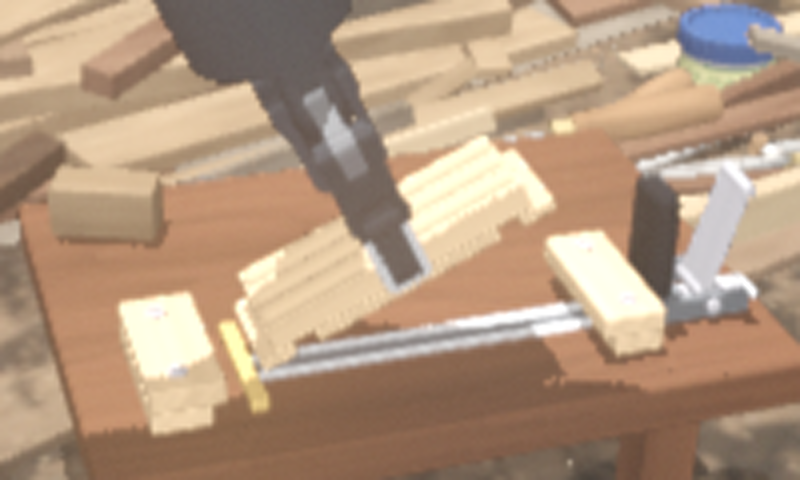

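View pics/wrist5.png

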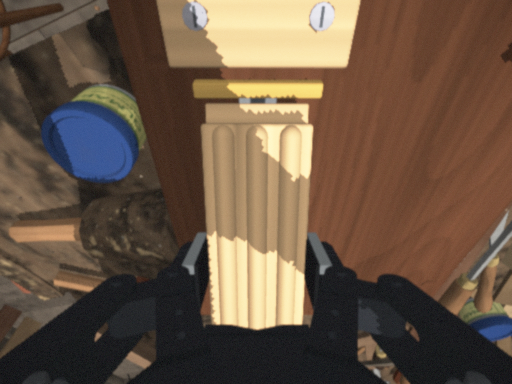

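```bash
python3 - <<'E'
from h import *
from bench import env
s,d=pickle.load(open("s5.pkl","rb"));c=d["wrist"]
s=env.get_state();P=(s["position"],s["orientation"])
b=[GR[0],GR[1],YAW]
X=np.array([[-18.5,33,5.5],[-18.5,-33,5.5],[-26.5,33,5.5],[-26.5,-33,5.5],[-6.5,38,22],[-6.5,-38,22]])/1e3+[0,0,.13]
print(proj(c,BT(b,X),P).round(1))
p0=P[0];R0=Rq(P[1])
for a in [(-12,8,24,-.8),(-12,2.5,24,-.8),(-7,2.5,24,-.8),(-12,10,24,-.8)]: print(a,*delta(p0,R0,*tcp(*a)))
E
python3 -c "
import cv2
c=cv2.imread('pics/wrist5.png')[40:140,180:340];cv2.imwrite('pics/w5c.png',cv2.resize(c,(800,500),interpolation=cv2.INTER_CUBIC))"
```

```text
[[194.   76.8]
 [317.8  76.7]
 [196.1  91.8]
 [315.8  91.7]
 [173.2  61.5]
 [338.4  61.4]]
(-12, 8, 24, -0.8) [18.8  0.8  8.6] [ 0.01  0.17 -0.01]
(-12, 2.5, 24, -0.8) [21.1  0.8 13.6] [ 0.01  0.17 -0.01]
(-7, 2.5, 24, -0.8) [25.6  0.8 11.5] [ 0.01  0.17 -0.01]
(-12, 10, 24, -0.8) [18.   0.8  6.7] [ 0.01  0.17 -0.01]
```

View pics/w5c.png

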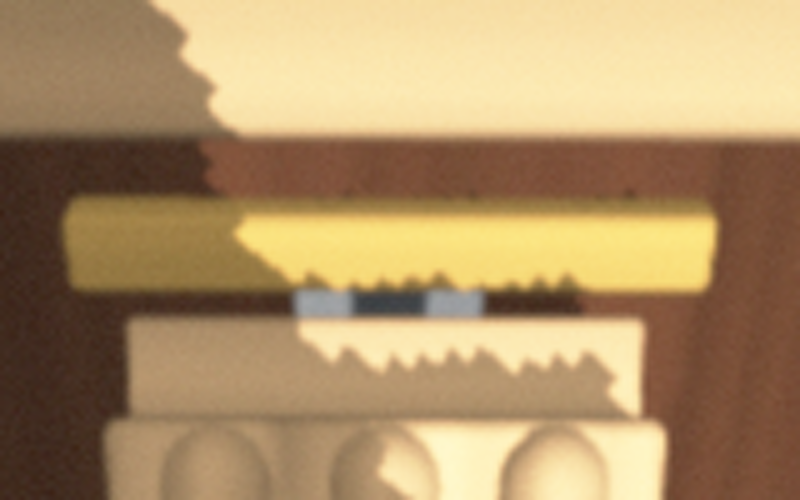

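```bash
python3 - <<'E'
from h import *
s,d=pickle.load(open("s5.pkl","rb"));c=d["wrist"];P=(s["position"],s["orientation"])
X=np.array([[-18.5,33,5.5],[-18.5,-33,5.5],[-26.5,33,5.5],[-26.5,-33,5.5],[-6.5,0,22]])/1e3+[0,0,.13]
U=np.array([[193.2,82.5],[323,82.5],[194.3,98],[322,98],[256,67.2]])
f=lambda b:(proj(c,BT(b,X+[0,0,b[3]]),P)-U)[:, :].ravel()[[0,1,2,3,4,5,6,7,9]]
r=least_squares(f,[*GR[:2],YAW,0]);print(r.x.round(4),f(r.x).round(1))
f3=lambda b:f([*b,0]);r=least_squares(f3,[*GR[:2],YAW]);print(r.x.round(4),f3(r.x).round(1),GR)
E
```

```text
[ 5.288e-01  4.453e-01  7.052e-01 -6.000e-04] [-0.7 -0.2  0.8 -0.2  0.6 -0.2 -0.7 -0.2  0.7]
[0.529  0.4454 0.7052] [-0.9 -0.2  1.  -0.2  0.3 -0.1 -0.4 -0.1  0.6] [0.5289 0.4457 0.13  ]
```

>>> apply_moves --targets '[{"tx":0.01,"ty":0.0005,"tz":0.004,"ax":0,"ay":0.1,"az":0,"claw":-1},{"tx":0.0188,"ty":0.0005,"tz":0.0086,"ax":0,"ay":0.1,"az":0,"claw":-1},{"tx":0.0211,"ty":0.0005,"tz":0.0132,"ax":0,"ay":0.1,"az":0,"claw":-1},{"tx":0.0229,"ty":0.0005,"tz":0.0124,"ax":0,"ay":0.1,"az":0,"claw":-1},{"tx":0.0229,"ty":0.0005,"tz":0.0124,"ax":0,"ay":0.1,"az":0,"claw":-1}]'

```text
time_s: 5.47
position: [0.4941, 0.4153, 0.236]
orientation: [0.072, 0.918, 0.337, -0.194]
force: [0.1, -0.2, -1.5]
gripper_width: 0.572
```

```bash
python3 go.py; python3 shot.py 6 wrist side;  python3 -c "
import cv2
c=cv2.imread('pics/side6.png')[130:220,180:330];cv2.imwrite('pics/side6c.png',cv2.resize(c,(800,480),interpolation=cv2.INTER_CUBIC))
c=cv2.imread('pics/wrist6.png')[40:140,180:340];cv2.imwrite('pics/w6c.png',cv2.resize(c,(800,500),interpolation=cv2.INTER_CUBIC))"
```

```text
now (array([-9.58,  6.03, -0.71]), array([ 2.388e+01, -3.000e-02,  2.000e-02])) [ 0.1 -0.2 -1.5] 5.4667
5.4667 [0.49410086 0.41525614 0.23602435] [ 0.0715356   0.91836985  0.33733615 -0.19412314] [ 0.11935054 -0.22038967 -1.5104563 ] 0.5715276396839939 [ 0.633  0.628  1.037 -0.031  1.892  1.496] 0.007219715766225191
```

View pics/side6c.png

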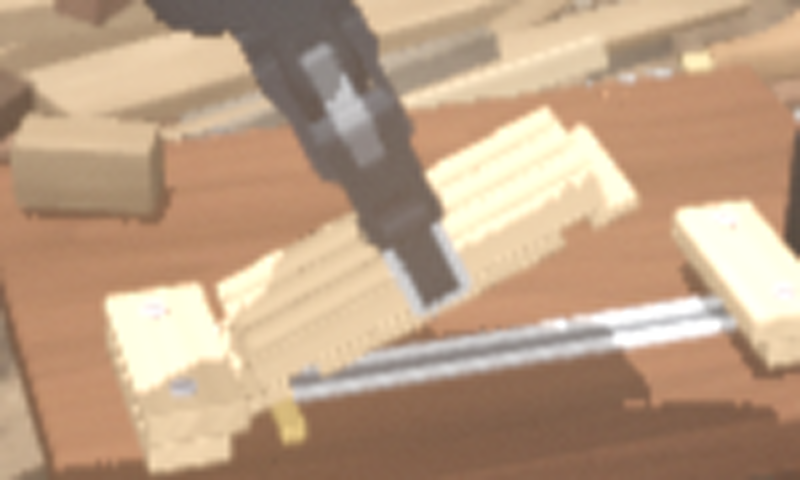

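View pics/w6c.png

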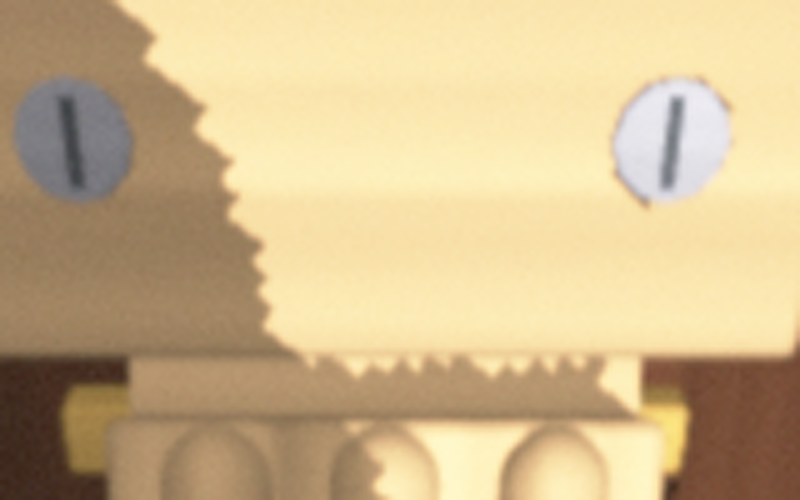

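```bash
python3 go.py " -11,2.5,24,0.3" " -8.5,2.5,24,0.3" " -5.5,2.5,24,.3"
```

```text
now (array([-9.36,  6.23, -0.66]), array([23.86, -0.03,  0.03])) [ 0.2  0.1 -1.6] 5.5667
 -11,2.5,24,0.3 [ 0.2 -0.9  3.9] [ 0.02 -0.14 -0.02]
 -8.5,2.5,24,0.3 [ 2.5 -0.9  2.9] [ 0.02 -0.14 -0.02]
 -5.5,2.5,24,.3 [ 5.2 -0.9  1.7] [ 0.02 -0.14 -0.02]
```

View pics/wrist6.png

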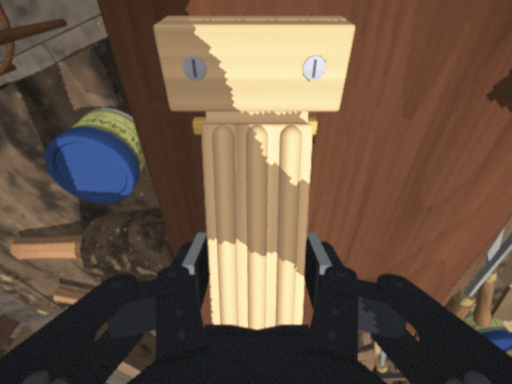

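>>> apply_moves --targets '[{"tx":0.0002,"ty":-0.0009,"tz":0.002,"ax":0,"ay":-0.1,"az":0,"claw":-1},{"tx":0.0002,"ty":-0.0009,"tz":0.0039,"ax":0,"ay":-0.1,"az":0,"claw":-1},{"tx":0.0025,"ty":-0.0009,"tz":0.0029,"ax":0,"ay":-0.1,"az":0,"claw":-1},{"tx":0.0025,"ty":-0.0009,"tz":0.0029,"ax":0,"ay":-0.1,"az":0,"claw":-1},{"tx":0.0025,"ty":-0.0009,"tz":0.0029,"ax":0,"ay":-0.1,"az":0,"claw":-1}]'

```text
time_s: 5.98
position: [0.4946, 0.417, 0.2315]
orientation: [0.072, 0.918, 0.337, -0.195]
force: [-0.5, 0.3, 0.2]
gripper_width: 0.568
```

```bash
python3 go.py " -8,2.5,24,0.3" " -5,2.5,24,.3" " -4,2.5,24,.3"
```

```text
now (array([-8.36,  1.38,  0.32]), array([ 2.404e+01, -2.000e-02,  2.000e-02])) [-0.5  0.3  0.2] 5.9833
 -8,2.5,24,0.3 [-0.2  0.1 -1.1] [ 0.02  0.04 -0.02]
 -5,2.5,24,.3 [ 2.6  0.1 -2.3] [ 0.02  0.04 -0.02]
 -4,2.5,24,.3 [ 3.5  0.1 -2.8] [ 0.02  0.04 -0.02]
```

>>> apply_moves --targets '[{"tx":-0.0002,"ty":0,"tz":-0.0011,"ax":0,"ay":0,"az":0,"claw":-1},{"tx":0.0007,"ty":0,"tz":-0.0015,"ax":0,"ay":0,"az":0,"claw":-1},{"tx":0.0016,"ty":0,"tz":-0.0019,"ax":0,"ay":0,"az":0,"claw":-1},{"tx":0.0026,"ty":0,"tz":-0.0023,"ax":0,"ay":0,"az":0,"claw":-1},{"tx":0.0026,"ty":0,"tz":-0.0023,"ax":0,"ay":0,"az":0,"claw":-1}]'

```text
time_s: 6.4
position: [0.4966, 0.4187, 0.2326]
orientation: [0.072, 0.918, 0.337, -0.196]
force: [-3.3, -3.4, 2.1]
gripper_width: 0.572
```

```bash
python3 go.py " -4,2.5,24,.3" " -2.5,2.5,24,.3"
```

```text
now (array([-5.87,  2.38,  0.29]), array([ 2.416e+01, -2.000e-02,  2.000e-02])) [-3.3 -3.4  2.1] 6.4
 -4,2.5,24,.3 [ 1.4  0.  -0.7] [ 0.02  0.16 -0.02]
 -2.5,2.5,24,.3 [ 2.8  0.  -1.3] [ 0.02  0.16 -0.02]
```

```bash
python3 go.py " -5.1,3,22,.3" " -4.5,3,20,.3" " -3.8,3,18,.3" " -3.2,3.2,16,.3" " -2.6,3.2,14,.3" " -2.1,3.3,12.5,.3" " -1.6,3.3,11,.3"
```

```text
now (array([-5.87,  2.38,  0.29]), array([ 2.416e+01, -2.000e-02,  2.000e-02])) [-3.3 -3.4  2.1] 6.4
 -5.1,3,22,.3 [-2.4  0.   2. ] [ 0.02  2.16 -0.02]
 -4.5,3,20,.3 [-4.4  0.   4.4] [ 0.02  4.16 -0.02]
 -3.8,3,18,.3 [-6.2  0.   7. ] [ 0.02  6.16 -0.02]
 -3.2,3.2,16,.3 [-8.   0.   9.4] [ 0.02  8.16 -0.02]
 -2.6,3.2,14,.3 [-9.7  0.  12.2] [ 0.02 10.16 -0.02]
 -2.1,3.3,12.5,.3 [-10.9   0.   14.2] [ 0.02 11.66 -0.02]
 -1.6,3.3,11,.3 [-12.    0.   16.3] [ 0.02 13.16 -0.02]
```

>>> apply_moves --targets '[{"tx":-0.0024,"ty":0,"tz":0.002,"ax":0,"ay":2.1,"az":0,"claw":-1},{"tx":-0.0044,"ty":0,"tz":0.0044,"ax":0,"ay":4.1,"az":0,"claw":-1},{"tx":-0.0062,"ty":0,"tz":0.007,"ax":0,"ay":6.1,"az":0,"claw":-1},{"tx":-0.008,"ty":0,"tz":0.0094,"ax":0,"ay":8.1,"az":0,"claw":-1},{"tx":-0.0097,"ty":0,"tz":0.0122,"ax":0,"ay":10.1,"az":0,"claw":-1},{"tx":-0.0097,"ty":0,"tz":0.0122,"ax":0,"ay":10.1,"az":0,"claw":-1}]'

```text
time_s: 6.9
position: [0.4859, 0.4097, 0.2253]
orientation: [0.042, 0.932, 0.342, -0.113]
force: [-1.1, 0.3, -1.2]
gripper_width: 0.572
```

```bash
python3 go.py " -2.1,3.3,12.5,.3" " -1.6,3.3,11,.3" " -1.3,3.3,9.5,.3" " -1.0,3.3,8,.3"; python3 shot.py 7 side wrist;  python3 -c "
import cv2
c=cv2.imread('pics/side7.png')[130:220,180:330];cv2.imwrite('pics/side7c.png',cv2.resize(c,(800,480),interpolation=cv2.INTER_CUBIC))"
```

```text
now (array([-2.61,  3.22,  0.35]), array([13.87, -0.02,  0.02])) [-1.1  0.3 -1.2] 6.9
 -2.1,3.3,12.5,.3 [-1.3  0.1  1.6] [ 0.02  1.37 -0.02]
 -1.6,3.3,11,.3 [-2.8  0.1  3.5] [ 0.02  2.87 -0.01]
 -1.3,3.3,9.5,.3 [-4.4  0.1  5.5] [ 0.02  4.37 -0.01]
 -1.0,3.3,8,.3 [-5.9  0.1  7.5] [ 0.02  5.87 -0.01]
6.95 [0.4861199  0.40985134 0.22568897] [ 0.04202232  0.93171048  0.34234176 -0.11380605] [-0.11507268 -0.40288709 -1.48799584] 0.5714555346990623 [ 0.628  0.464  1.248 -0.019  1.672  1.495] 0.04122027905450759
```

View pics/side7c.png

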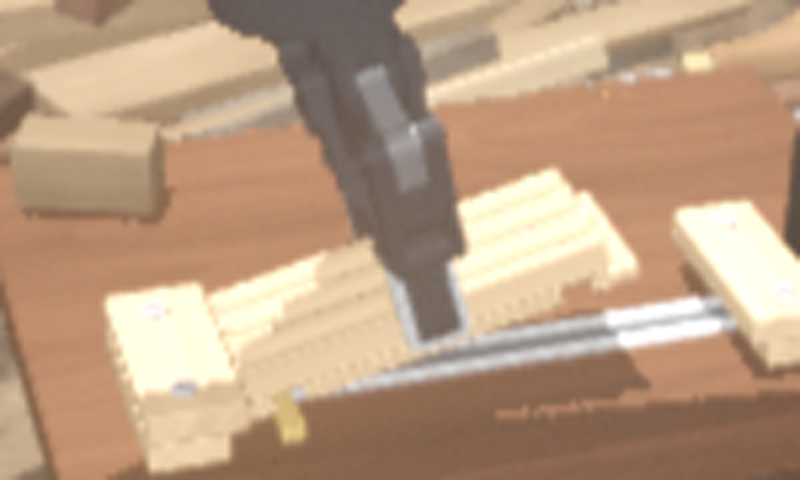

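View pics/wrist7.png

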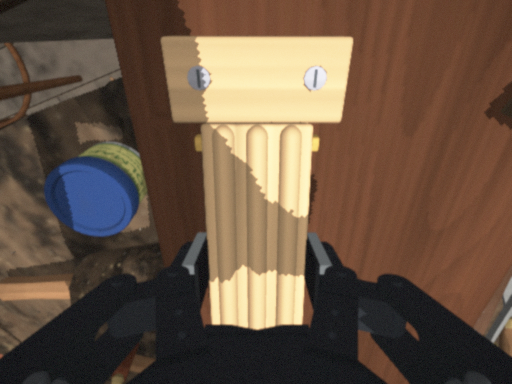

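>>> apply_moves --targets '[{"tx":-0.0013,"ty":0,"tz":0.0016,"ax":0,"ay":1.4,"az":0,"claw":-1},{"tx":-0.0028,"ty":0,"tz":0.0035,"ax":0,"ay":2.9,"az":0,"claw":-1},{"tx":-0.0044,"ty":0,"tz":0.0055,"ax":0,"ay":4.4,"az":0,"claw":-1},{"tx":-0.0059,"ty":0,"tz":0.0075,"ax":0,"ay":5.9,"az":0,"claw":-1},{"tx":-0.0059,"ty":0,"tz":0.0075,"ax":0,"ay":5.9,"az":0,"claw":-1}]'

```text
time_s: 7.42
position: [0.4802, 0.4048, 0.2193]
orientation: [0.025, 0.936, 0.344, -0.066]
force: [-2.0, -2.0, -0.1]
gripper_width: 0.569
```

```bash
python3 go.py " -1.1,2.5,6.5,.3" " -1.0,1.6,5,.3" " -1,.8,3,.3" " -.9,.3,1.5,.3" " -.8,0,0,.3"
```

```text
now (array([-1.18,  3.05,  0.33]), array([ 8.12, -0.01,  0.02])) [-2.  -2.  -0.1] 7.4167
 -1.1,2.5,6.5,.3 [-2.   0.1  2.7] [ 0.02  1.62 -0.01]
 -1.0,1.6,5,.3 [-3.7  0.1  5.5] [ 0.02  3.12 -0.01]
 -1,.8,3,.3 [-6.   0.1  9.1] [ 0.02  5.12 -0.01]
 -.9,.3,1.5,.3 [-7.7  0.1 11.7] [ 0.02  6.62 -0.01]
 -.8,0,0,.3 [-9.3  0.1 14.2] [ 0.02  8.12 -0.01]
```

>>> apply_moves --targets '[{"tx":-0.002,"ty":0,"tz":0.0027,"ax":0,"ay":1.6,"az":0,"claw":-1},{"tx":-0.0037,"ty":0,"tz":0.0055,"ax":0,"ay":3.1,"az":0,"claw":-1},{"tx":-0.006,"ty":0,"tz":0.0091,"ax":0,"ay":5.1,"az":0,"claw":-1},{"tx":-0.006,"ty":0,"tz":0.0091,"ax":0,"ay":5.1,"az":0,"claw":-1}]'

```text
time_s: 7.75
position: [0.4747, 0.4002, 0.2108]
orientation: [0.009, 0.938, 0.345, -0.024]
force: [-0.5, 0.3, -0.5]
gripper_width: 0.57
```

```bash
python3 go.py  " -.9,.3,1.5,.3" " -.8,0,0,.3" " -.8,-.5,0,.3"
```

```text
now (array([-0.86,  0.4 ,  0.38]), array([ 2.99, -0.01,  0.02])) [-0.5  0.3 -0.5] 7.75
 -.9,.3,1.5,.3 [-2.   0.1  2.1] [ 0.02  1.49 -0.01]
 -.8,0,0,.3 [-3.8  0.1  4.4] [ 0.02  2.99 -0.01]
 -.8,-.5,0,.3 [-3.8  0.1  4.9] [ 0.02  2.99 -0.01]
```

>>> apply_moves --targets '[{"tx":-0.002,"ty":0,"tz":0.0021,"ax":0,"ay":1.5,"az":0,"claw":-1},{"tx":-0.0038,"ty":0,"tz":0.0044,"ax":0,"ay":3,"az":0,"claw":-1},{"tx":-0.0038,"ty":0,"tz":0.005,"ax":0,"ay":3,"az":0,"claw":-1},{"tx":-0.0038,"ty":0,"tz":0.005,"ax":0,"ay":3,"az":0,"claw":-1}]'

```text
time_s: 8.08
position: [0.472, 0.3978, 0.2067]
orientation: [0.0, 0.939, 0.345, -0.001]
force: [-4.9, -3.1, -0.6]
gripper_width: 0.574
```

```bash
python3 go.py  " -.4,0,0,.3"; python3 shot.py 8 wrist side;  python3 -c "
import cv2
c=cv2.imread('pics/side8.png')[130:220,180:330];cv2.imwrite('pics/side8c.png',cv2.resize(c,(800,480),interpolation=cv2.INTER_CUBIC))"
```

```text
now (array([-0.51, -0.04,  0.34]), array([ 0.07, -0.01,  0.02])) [-4.9 -3.1 -0.6] 8.0833
 -.4,0,0,.3 [0.  0.1 0.1] [ 0.02  0.07 -0.01]
8.0833 [0.47195422 0.39779032 0.20665401] [ 3.37671488e-04  9.38631394e-01  3.44921299e-01 -5.38562247e-04] [-4.94440881 -3.1024939  -0.57092009] 0.5737877051579833 [ 0.617  0.24   1.545 -0.     1.358  1.484] 0.008241567503657194
```

View pics/side8c.png

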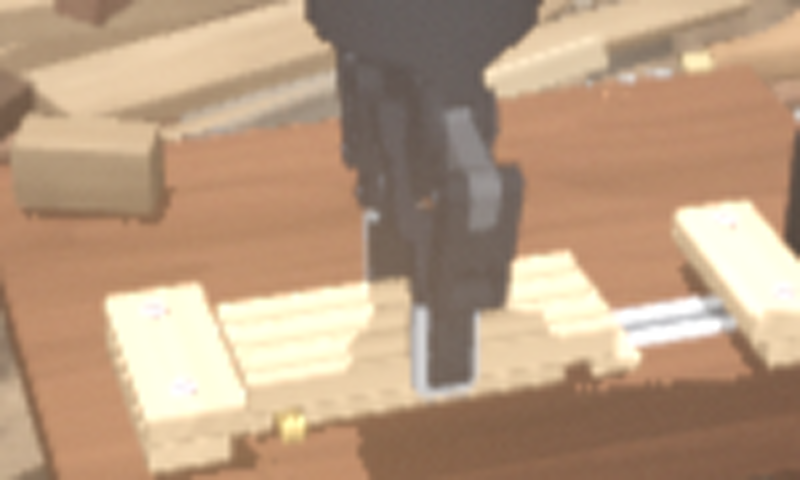

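View pics/wrist8.png

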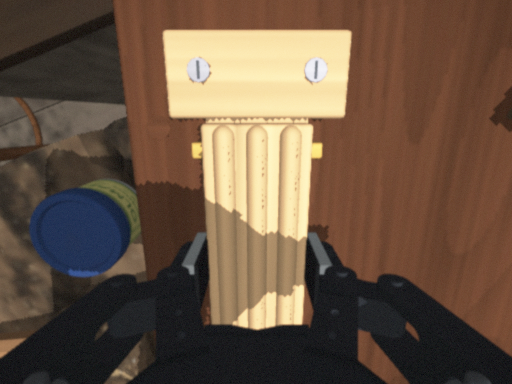

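The blank lies flat at h≈0, with the key centred under it and about 6 N of contact in the groove. I'll release it and lift.

>>> apply_moves --targets '[{"tx":0,"ty":0,"tz":0,"ax":0,"ay":0,"az":0,"claw":0.3},{"tx":0,"ty":0,"tz":0,"ax":0,"ay":0,"az":0,"claw":1},{"tx":0,"ty":0,"tz":0,"ax":0,"ay":0,"az":0,"claw":1},{"tx":0,"ty":0,"tz":-0.015,"ax":0,"ay":0,"az":0,"claw":1},{"tx":0,"ty":0,"tz":-0.05,"ax":0,"ay":0,"az":0,"claw":1},{"tx":0,"ty":0,"tz":-0.09,"ax":0,"ay":0,"az":0,"claw":1},{"tx":0,"ty":0,"tz":-0.12,"ax":0,"ay":0,"az":0,"claw":1},{"tx":0,"ty":0,"tz":-0.12,"ax":0,"ay":0,"az":0,"claw":1}]'

```text
time_s: 8.85
position: [0.4744, 0.3996, 0.3362]
orientation: [-0.002, 0.939, 0.345, 0.007]
force: [0.7, 0.5, 1.7]
gripper_width: 1.001
```

```bash
python3 shot.py 9 wrist; python3 -c "
import cv2
c=cv2.imread('pics/wrist9.png');cv2.imwrite('pics/wrist9c.png',cv2.resize(c,(800,600),interpolation=cv2.INTER_CUBIC))"
python3 - <<'E'
from h import *
from bench import env
s=env.get_state();p0=s["position"];R0=Rq(s["orientation"])
u=np.array([np.cos(YAW),np.sin(YAW),0]);v=np.array([-u[1],u[0],0])
g=GR+u*(-.1112-.1215);print(g)
print(delta(p0,R0,g+[0,0,.20]-.05*v-.004*u,Rt(YAW+np.pi/2)))
E
```

```text
8.85 [0.47443493 0.39958544 0.33622651] [-0.00173375  0.93860801  0.34490916  0.00704696] [0.74463137 0.52744044 1.69798369] 1.0005321936789613 [ 0.617  0.163  1.394 -0.     1.57   1.484] 0.0838582622319694
[0.35159762 0.29499116 0.13      ]
(array([-164.7,   50.2,    0.9]), array([  0.55,  -0.43, -90.01]))
```

View pics/wrist9c.png

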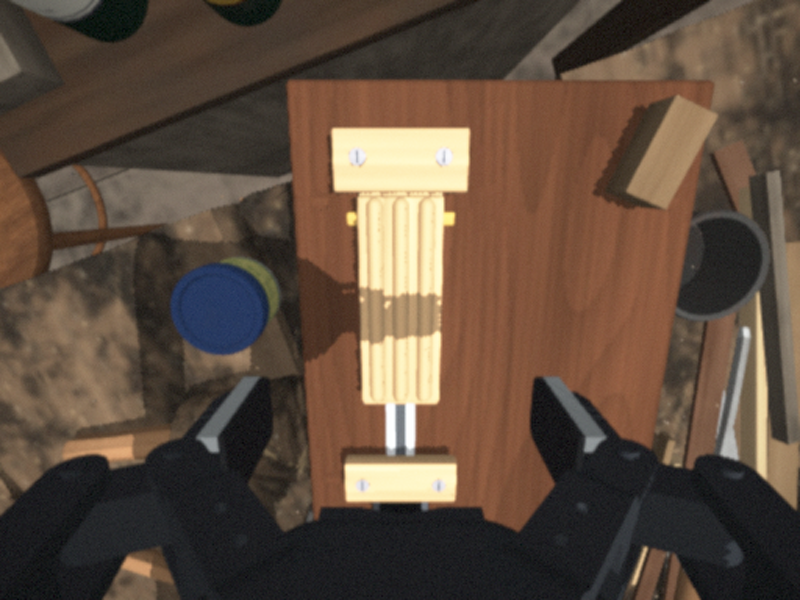

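The blank is seated and centred on the key and fences. Next, over to the sliding fence with a quarter turn.

>>> apply_moves --targets '[{"tx":-0.015,"ty":0.005,"tz":0,"ax":0,"ay":0,"az":-7,"claw":1},{"tx":-0.03,"ty":0.01,"tz":0,"ax":0,"ay":0,"az":-14,"claw":1},{"tx":-0.05,"ty":0.015,"tz":0,"ax":0,"ay":0,"az":-21,"claw":1},{"tx":-0.07,"ty":0.02,"tz":0,"ax":0,"ay":0,"az":-28,"claw":1},{"tx":-0.09,"ty":0.027,"tz":0,"ax":0,"ay":0,"az":-35,"claw":1},{"tx":-0.11,"ty":0.034,"tz":0,"ax":0,"ay":0,"az":-42,"claw":1},{"tx":-0.125,"ty":0.04,"tz":0,"ax":0,"ay":0,"az":-49,"claw":1},{"tx":-0.14,"ty":0.045,"tz":0,"ax":0,"ay":0,"az":-56,"claw":1},{"tx":-0.155,"ty":0.05,"tz":0,"ax":0,"ay":0,"az":-63,"claw":1},{"tx":-0.165,"ty":0.05,"tz":0,"ax":0,"ay":0,"az":-70,"claw":1}]'

```text
time_s: 9.73
position: [0.3782, 0.2517, 0.3256]
orientation: [0.0, 0.569, 0.822, -0.0]
force: [0.5, -0.5, -0.5]
gripper_width: 0.998
```

>>> apply_moves --targets '[{"tx":0,"ty":0,"tz":0,"ax":0,"ay":0,"az":-7,"claw":1},{"tx":0,"ty":0,"tz":0,"ax":0,"ay":0,"az":-14,"claw":1},{"tx":0,"ty":0,"tz":0,"ax":0,"ay":0,"az":-20,"claw":1},{"tx":0,"ty":0,"tz":0,"ax":0,"ay":0,"az":-20,"claw":1},{"tx":0,"ty":0,"tz":0,"ax":0,"ay":0,"az":-20,"claw":1}]'

```text
time_s: 10.15
position: [0.3786, 0.2529, 0.3258]
orientation: [0.0, 0.421, 0.907, 0.0]
force: [-0.2, -1.2, -0.5]
gripper_width: 0.999
```

```bash
python3 shot.py 10 wrist side scene; python3 -c "
import cv2
c=cv2.imread('pics/wrist10.png');cv2.imwrite('pics/wrist10c.png',cv2.resize(c,(800,600),interpolation=cv2.INTER_CUBIC))
c=cv2.imread('pics/side10.png')[130:220,180:380];cv2.imwrite('pics/side10c.png',cv2.resize(c,(800,360),interpolation=cv2.INTER_CUBIC))"
```

```text
10.15 [0.37862213 0.25287533 0.32584544] [1.61737743e-04 4.21381837e-01 9.06883299e-01 6.17316548e-05] [-0.20221018 -1.24901293 -0.46161982] 0.9985496894525575 [ 0.476 -0.279  1.838 -0.     1.583 -0.225] 0.027923793390867088
```

View pics/wrist10c.png

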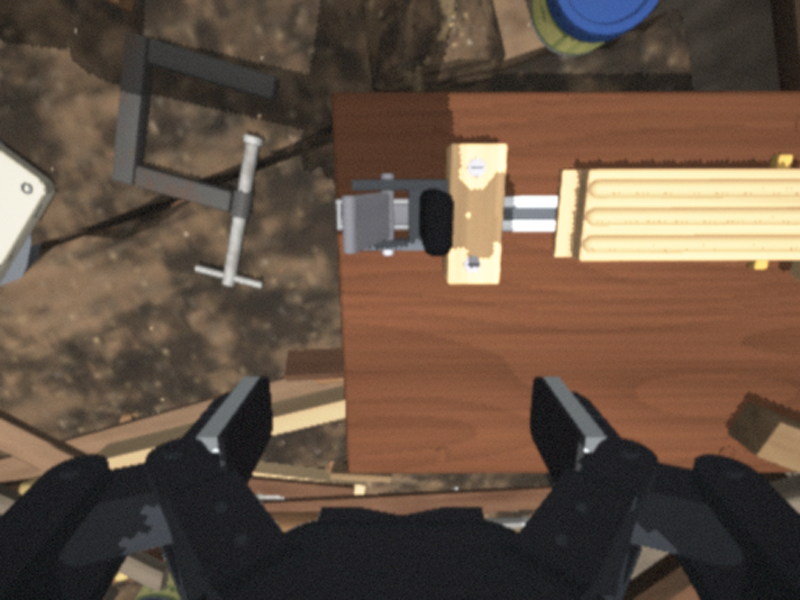

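View pics/side10c.png

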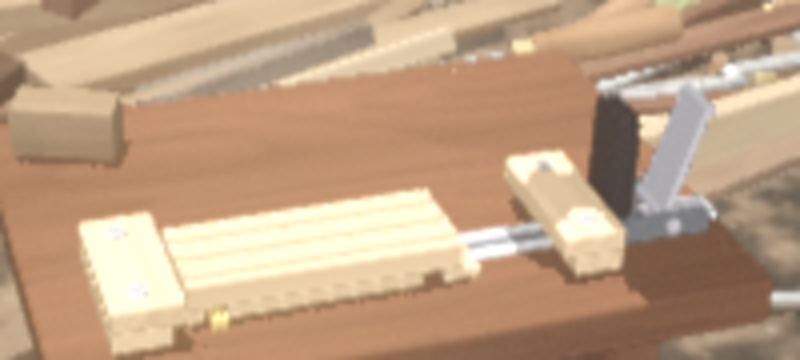

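```bash
python3 - <<'E'
from h import *
s,d=pickle.load(open("s10.pkl","rb"));c=d["wrist"];P=(s["position"],s["orientation"])
full=lambda x,y:((x+.5)/1.5625-.5,(y+.5)/1.5625-.5)
T=np.eye(4);T[:3,:3]=Rq(P[1]);T[:3,3]=P[0];T=T@c["mount"];K=c["camera_matrix"]
u=np.array([np.cos(YAW),np.sin(YAW),0]);v=np.array([-u[1],u[0],0])
def loc(x,y,z):
    a=np.r_[full(x,y),1];r=T[:3,:3]@np.linalg.inv(K)@a;o=T[:3,3];w=o+r*(z-o[2])/r[2]-GR
    return (np.array([w@u,w@v])*1e3).round(1)
for n,x,y,z in [("lipA",508,144,.152),("lipB",500,284,.152),("backA",453,144,.152),("postR",453,222,.196),("postL",421,222,.196),("tabtopL",343,222,.197),("tabtopR",394,222,.197),("blanktipA",560,170,.1355),("blanktipB",556,257,.1355),("keyA",785,156,.1355),("keyB",762,268,.1355),("postT",437,190,.196),("postB",437,255,.196)]: print(n,loc(x,y,z))
p0=P[0];R0=Rq(P[1]);g=GR+u*(-.1112-.1215)
for z in (.11,.104): print(delta(p0,R0,g+[0,0,z]-.004*u,Rt(YAW+np.pi/2)), delta(p0,R0,g+[0,0,z],Rt(YAW+np.pi/2)))
E
```

```text
lipA [-183.6   37.7]
lipB [-183.4  -38.1]
backA [-212.6   37.9]
postR [-216.6    1.5]
postL [-231.1    1.5]
tabtopL [-266.4    1.8]
tabtopR [-243.3    1.7]
blanktipA [-149.2   24.8]
blanktipB [-146.7  -25.5]
keyA [-22.4  31.8]
keyB [-20.9 -32.7]
postT [-224.1   15.6]
postB [-223.5  -13.6]
(array([49.6,  2.5, 85.8]), array([ 0.01,  0.01, -0.21])) (array([49.6,  6.5, 85.8]), array([ 0.01,  0.01, -0.21]))
(array([49.6,  2.5, 91.8]), array([ 0.01,  0.01, -0.21])) (array([49.6,  6.5, 91.8]), array([ 0.01,  0.01, -0.21]))
```

>>> apply_moves --targets '[{"tx":0.025,"ty":0.0015,"tz":0,"ax":0,"ay":0,"az":-0.2,"claw":1},{"tx":0.0496,"ty":0.0025,"tz":0,"ax":0,"ay":0,"az":-0.2,"claw":1},{"tx":0.0496,"ty":0.0025,"tz":0.01,"ax":0,"ay":0,"az":-0.2,"claw":1},{"tx":0.0496,"ty":0.0025,"tz":0.03,"ax":0,"ay":0,"az":-0.2,"claw":1},{"tx":0.0496,"ty":0.0025,"tz":0.045,"ax":0,"ay":0,"az":-0.2,"claw":1},{"tx":0.0496,"ty":0.0025,"tz":0.045,"ax":0,"ay":0,"az":-0.2,"claw":1}]'

```text
time_s: 10.8
position: [0.3472, 0.2914, 0.2775]
orientation: [-0.001, 0.419, 0.908, -0.002]
force: [-0.7, 0.1, -0.5]
gripper_width: 1.001
```

```bash
python3 shot.py 11 wrist side scene; python3 -c "
import cv2
c=cv2.imread('pics/wrist11.png');cv2.imwrite('pics/wrist11c.png',cv2.resize(c,(800,600),interpolation=cv2.INTER_CUBIC))
c=cv2.imread('pics/side11.png')[110:200,280:400];cv2.imwrite('pics/side11c.png',cv2.resize(c,(720,540),interpolation=cv2.INTER_CUBIC))"
```

```text
10.8 [0.34720442 0.29137935 0.27753437] [-0.00101606  0.4186304   0.90815363 -0.00213049] [-0.67091406  0.13181233 -0.53223294] 1.0012250168611225 [ 5.850e-01 -2.610e-01  1.910e+00 -1.000e-03  1.497e+00 -1.220e-01] 0.05556327250210246
```

View pics/wrist11c.png

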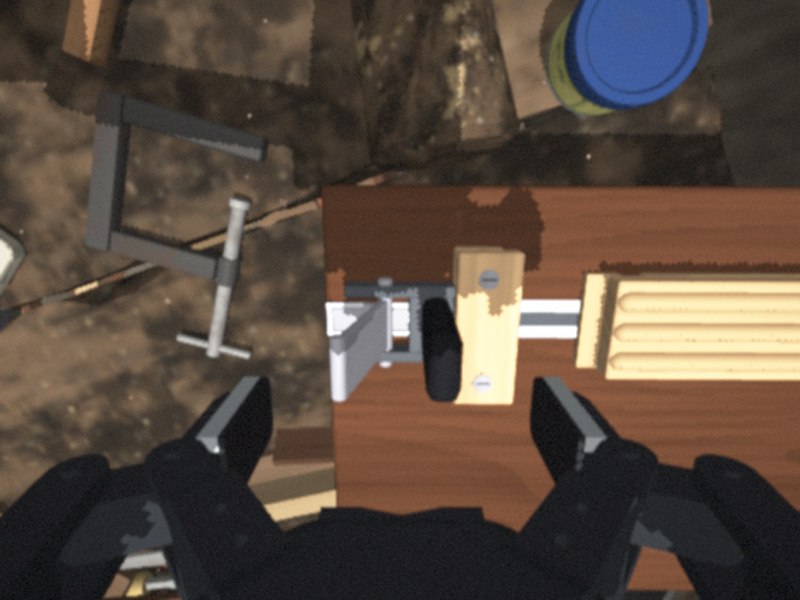

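View pics/side11c.png

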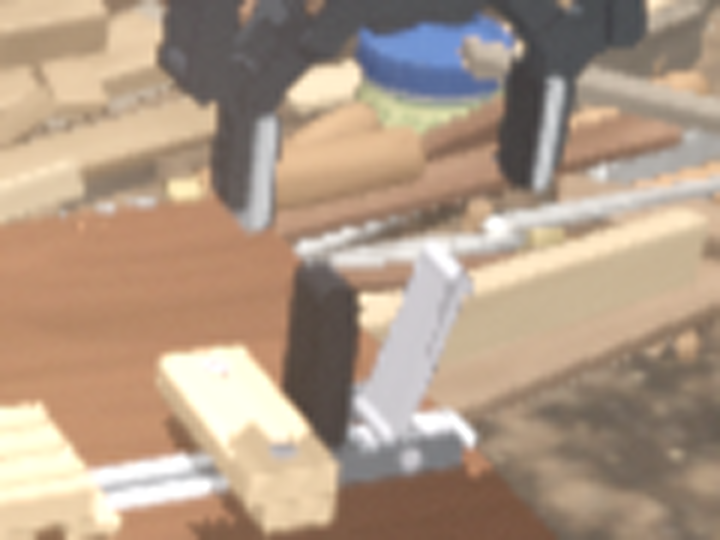

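>>> apply_moves --targets '[{"tx":0,"ty":0,"tz":0.02,"ax":0,"ay":0,"az":0,"claw":1},{"tx":0,"ty":0.001,"tz":0.035,"ax":0,"ay":0,"az":0,"claw":1},{"tx":0,"ty":0.003,"tz":0.046,"ax":0,"ay":0,"az":0,"claw":1},{"tx":0,"ty":0.004,"tz":0.046,"ax":0,"ay":0,"az":0,"claw":1},{"tx":0,"ty":0.004,"tz":0.046,"ax":0,"ay":0,"az":0,"claw":1}]'

```text
time_s: 11.37
position: [0.3519, 0.295, 0.2358]
orientation: [0.0, 0.418, 0.908, 0.0]
force: [0.2, -0.5, 0.3]
gripper_width: 1.0
```

```bash
cat > fg.py <<'E'
from h import *
from bench import env
s=env.get_state();u=np.array([np.cos(YAW),np.sin(YAW),0]);v=np.array([-u[1],u[0],0])
w=s["position"]-GR;f=s["force"]
print("t",s["time_s"],"TCP rel groove x,y,z mm",np.round([w@u*1e3,w@v*1e3,w[2]*1e3],2),"F stand",np.round([f@u,f@v,f[2]],1),"gap mm",round(s["gripper_width"]*85,1))
E
python3 shot.py 12 wrist side scene;python3 fg.py; python3 -c "
import cv2
c=cv2.imread('pics/wrist12.png');cv2.imwrite('pics/wrist12c.png',cv2.resize(c,(800,600),interpolation=cv2.INTER_CUBIC))
c=cv2.imread('pics/side12.png')[110:200,280:400];cv2.imwrite('pics/side12c.png',cv2.resize(c,(720,540),interpolation=cv2.INTER_CUBIC))"
```

```text
11.3667 [0.35187381 0.29503257 0.23583726] [3.74988446e-04 4.18388224e-01 9.08268158e-01 3.27941882e-04] [ 0.1658967  -0.49468601  0.34284809] 0.9996180686162977 [ 0.586 -0.219  1.952 -0.     1.407 -0.121] 0.01779397361496794
t 11.5167 TCP rel groove x,y,z mm [-2.3202e+02 -1.3000e-01  1.0682e+02] F stand [ 0.3 -0.  -0. ] gap mm 84.8
```

View pics/wrist12c.png

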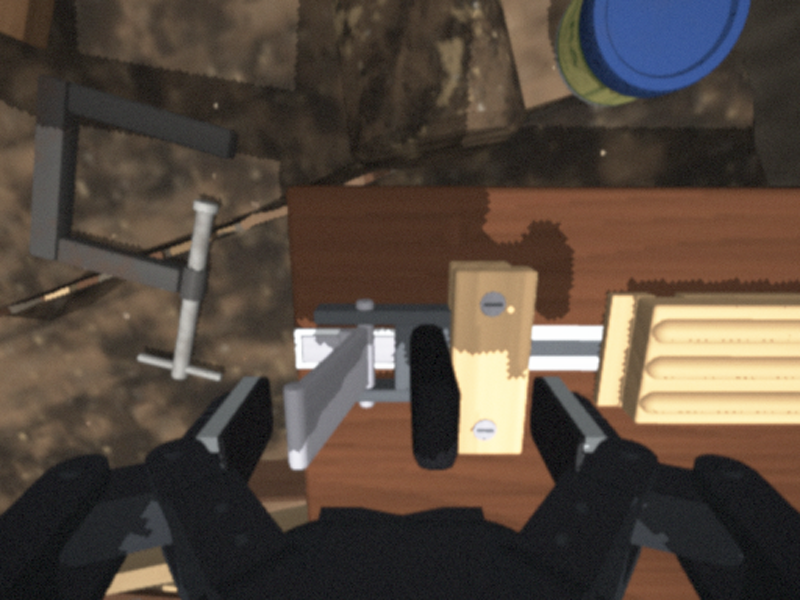

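View pics/side12c.png

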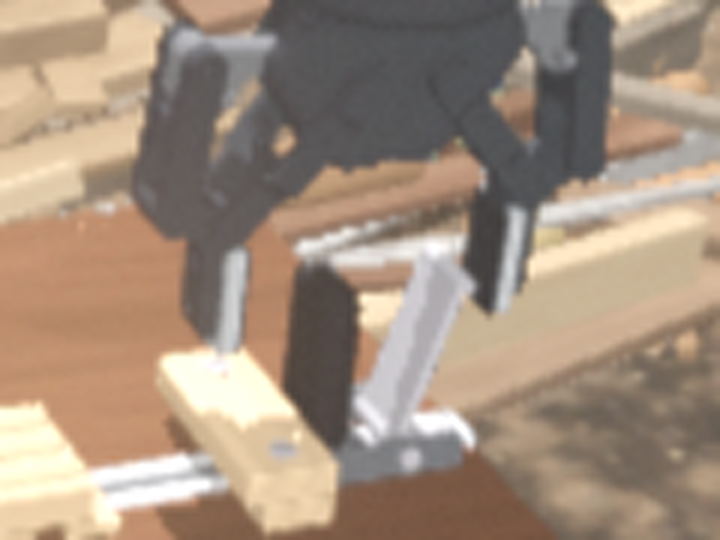

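>>> apply_moves --targets '[{"tx":0,"ty":-0.0008,"tz":0.002,"ax":0,"ay":0,"az":0,"claw":0.5},{"tx":0,"ty":-0.0008,"tz":0.002,"ax":0,"ay":0,"az":0,"claw":0.1},{"tx":0,"ty":-0.0008,"tz":0.002,"ax":0,"ay":0,"az":0,"claw":-0.2},{"tx":0,"ty":-0.0008,"tz":0.002,"ax":0,"ay":0,"az":0,"claw":-0.6},{"tx":0,"ty":-0.0008,"tz":0.002,"ax":0,"ay":0,"az":0,"claw":-1},{"tx":0,"ty":-0.0008,"tz":0.002,"ax":0,"ay":0,"az":0,"claw":-1},{"tx":0,"ty":-0.0008,"tz":0.002,"ax":0,"ay":0,"az":0,"claw":-1},{"tx":0,"ty":-0.0008,"tz":0.002,"ax":0,"ay":0,"az":0,"claw":-1}]' --squeeze 30

```text
time_s: 12.18
position: [0.3514, 0.2948, 0.2345]
orientation: [0.001, 0.418, 0.908, 0.001]
force: [0.6, -0.4, 6.6]
gripper_width: 0.391
```

```bash
python3 fg.py; python3 shot.py 13 wrist side;python3 fg.py; python3 -c "
import cv2
c=cv2.imread('pics/wrist13.png');cv2.imwrite('pics/wrist13c.png',cv2.resize(c,(800,600),interpolation=cv2.INTER_CUBIC))
c=cv2.imread('pics/side13.png')[110:200,280:400];cv2.imwrite('pics/side13c.png',cv2.resize(c,(720,540),interpolation=cv2.INTER_CUBIC))"
```

```text
t 12.1833 TCP rel groove x,y,z mm [-2.3302e+02 -1.0000e-02  1.0452e+02] F stand [ 0.2 -0.7  6.6] gap mm 33.2
12.1833 [0.35136386 0.29477973 0.23452038] [7.85554891e-04 4.18289872e-01 9.08312606e-01 1.08469550e-03] [ 0.61441582 -0.42945501  6.57646442] 0.39115330197576453 [ 0.586 -0.221  1.956 -0.     1.403 -0.121] 0.00124533179733174
t 12.2833 TCP rel groove x,y,z mm [-233.02    0.    104.52] F stand [0.1 0.1 5.6] gap mm 33.1
```

View pics/wrist13c.png

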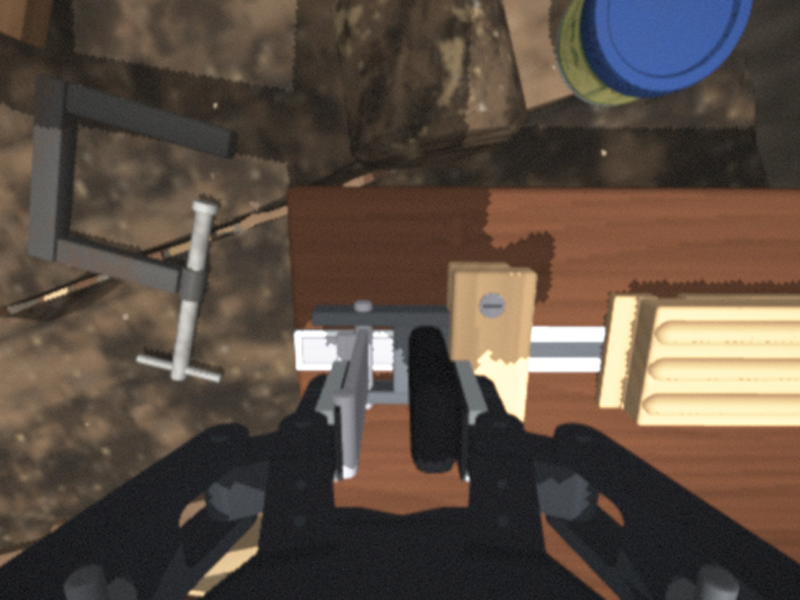

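View pics/side13c.png

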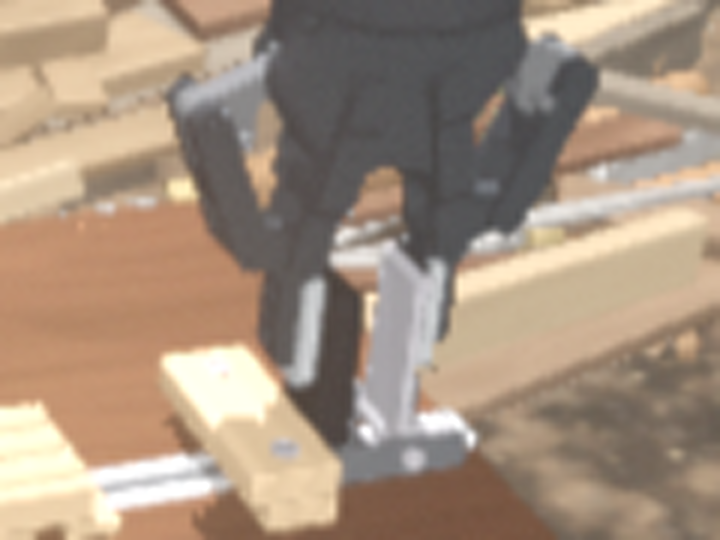

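The tab is fully pressed (gap about 33 mm), so the fence should be free. I'll slide it most of the way and then creep.

>>> apply_moves --targets '[{"tx":0,"ty":0.002,"tz":0,"ax":0,"ay":0,"az":0,"claw":-1},{"tx":0,"ty":0.005,"tz":0,"ax":0,"ay":0,"az":0,"claw":-1},{"tx":0,"ty":0.009,"tz":0,"ax":0,"ay":0,"az":0,"claw":-1},{"tx":0,"ty":0.013,"tz":0,"ax":0,"ay":0,"az":0,"claw":-1},{"tx":0,"ty":0.017,"tz":0,"ax":0,"ay":0,"az":0,"claw":-1},{"tx":0,"ty":0.02,"tz":0,"ax":0,"ay":0,"az":0,"claw":-1},{"tx":0,"ty":0.02,"tz":0,"ax":0,"ay":0,"az":0,"claw":-1}]'

```text
time_s: 12.87
position: [0.3669, 0.3079, 0.2345]
orientation: [0.001, 0.418, 0.908, 0.001]
force: [1.3, 0.4, 4.7]
gripper_width: 0.389
```

```bash
python3 fg.py; python3 shot.py 14 wrist; python3 -c "
import cv2
c=cv2.imread('pics/wrist14.png');cv2.imwrite('pics/wrist14c.png',cv2.resize(c,(800,600),interpolation=cv2.INTER_CUBIC))"
```

```text
t 12.8667 TCP rel groove x,y,z mm [-2.1268e+02 -2.0000e-02  1.0454e+02] F stand [ 1.2 -0.5  4.7] gap mm 33.0
12.8667 [0.36686486 0.30794183 0.23454061] [8.22841634e-04 4.18300741e-01 9.08307578e-01 1.07563324e-03] [1.25553001 0.38445032 4.71201108] 0.3885882513805266 [ 0.591 -0.161  1.904 -0.     1.396 -0.116] 0.008900348631406119
```

View pics/wrist14c.png

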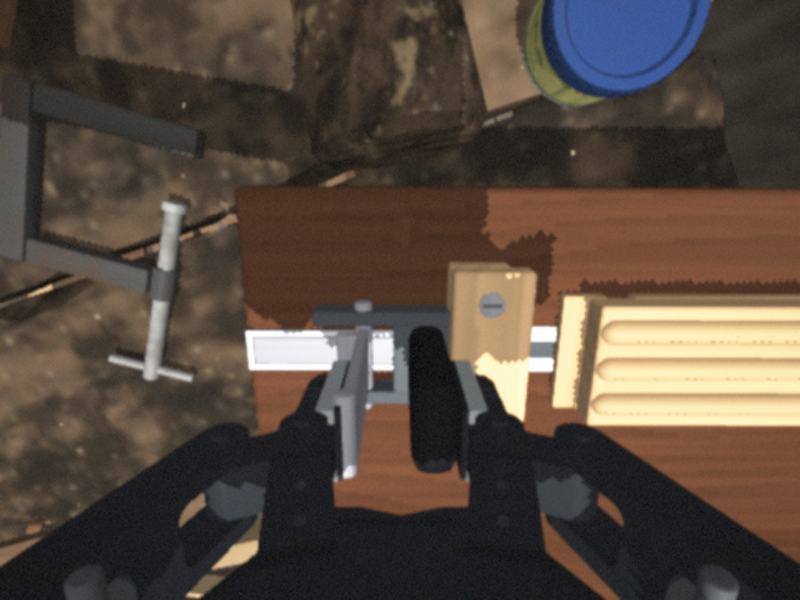

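>>> apply_moves --targets '[{"tx":0,"ty":0.003,"tz":0,"ax":0,"ay":0,"az":0,"claw":-1},{"tx":0,"ty":0.007,"tz":0,"ax":0,"ay":0,"az":0,"claw":-1},{"tx":0,"ty":0.011,"tz":0,"ax":0,"ay":0,"az":0,"claw":-1},{"tx":0,"ty":0.014,"tz":0,"ax":0,"ay":0,"az":0,"claw":-1},{"tx":0,"ty":0.016,"tz":0,"ax":0,"ay":0,"az":0,"claw":-1},{"tx":0,"ty":0.017,"tz":0,"ax":0,"ay":0,"az":0,"claw":-1},{"tx":0,"ty":0.018,"tz":0,"ax":0,"ay":0,"az":0,"claw":-1}]'

```text
time_s: 13.5
position: [0.3802, 0.3193, 0.2345]
orientation: [0.001, 0.418, 0.908, 0.001]
force: [-2.3, -1.9, 6.8]
gripper_width: 0.385
```

```bash
python3 fg.py; python3 shot.py 15 wrist side; python3 -c "
import cv2
c=cv2.imread('pics/wrist15.png');cv2.imwrite('pics/wrist15c.png',cv2.resize(c,(800,600),interpolation=cv2.INTER_CUBIC))
c=cv2.imread('pics/side15.png')[130:220,200:350];cv2.imwrite('pics/side15c.png',cv2.resize(c,(800,480),interpolation=cv2.INTER_CUBIC))"
```

```text
t 13.5 TCP rel groove x,y,z mm [-1.9520e+02  1.0000e-02  1.0451e+02] F stand [-3.   0.   6.8] gap mm 32.8
13.5 [0.38016584 0.31928298 0.2345072 ] [6.85699500e-04 4.18305597e-01 9.08305888e-01 6.09874796e-04] [-2.26047694 -1.90310241  6.80802653] 0.3853765605671229 [ 5.960e-01 -1.100e-01  1.858e+00 -1.000e-03  1.392e+00 -1.120e-01] 0.030048835761111288
```

View pics/wrist15c.png

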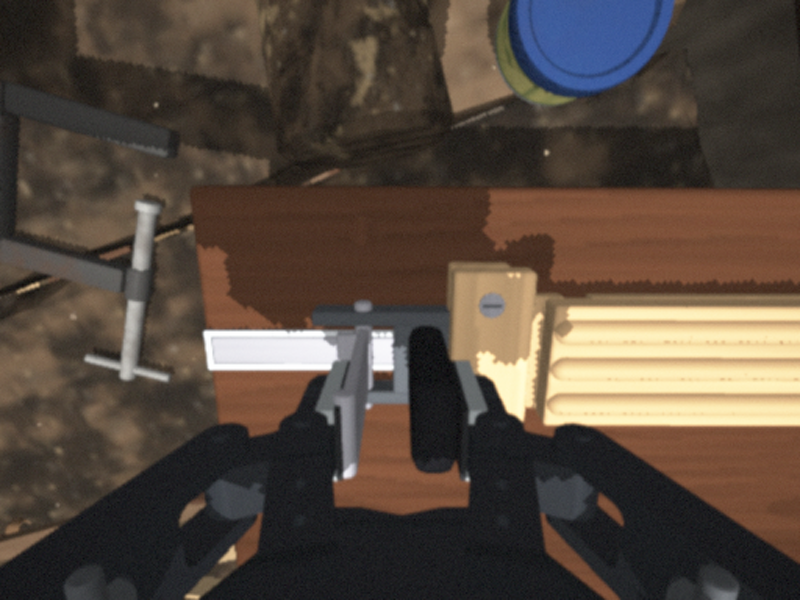

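View pics/side15c.png

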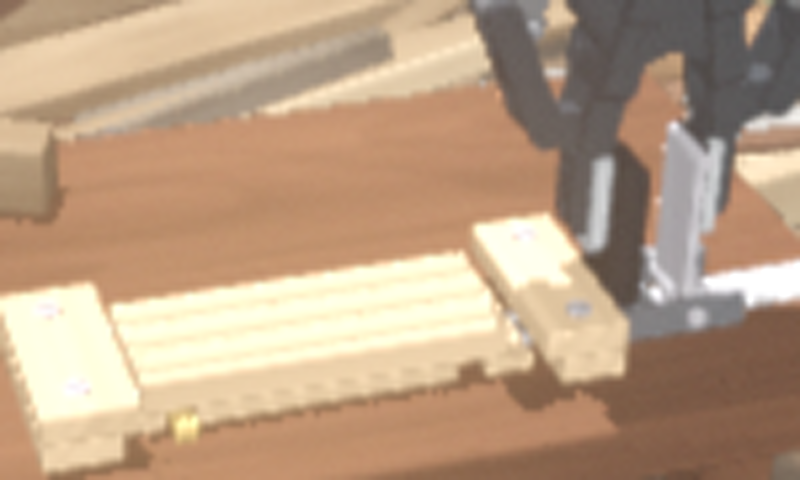

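>>> apply_moves --targets '[{"tx":0,"ty":0.0006,"tz":0,"ax":0,"ay":0,"az":0,"claw":-1},{"tx":0,"ty":0.0012,"tz":0,"ax":0,"ay":0,"az":0,"claw":-1},{"tx":0,"ty":0.0018,"tz":0,"ax":0,"ay":0,"az":0,"claw":-1},{"tx":0,"ty":0.0024,"tz":0,"ax":0,"ay":0,"az":0,"claw":-1}]'

```text
time_s: 13.93
position: [0.382, 0.3208, 0.2345]
orientation: [0.001, 0.418, 0.908, 0.001]
force: [-1.3, -1.7, 8.1]
gripper_width: 0.39
```

```bash
python3 fg.py
```

```text
t 13.9333 TCP rel groove x,y,z mm [-1.9285e+02 -1.0000e-02  1.0452e+02] F stand [-2.1 -0.4  8.1] gap mm 33.1
```

>>> apply_moves --targets '[{"tx":0,"ty":0.0005,"tz":0,"ax":0,"ay":0,"az":0,"claw":-1},{"tx":0,"ty":0.001,"tz":0,"ax":0,"ay":0,"az":0,"claw":-1}]'

```text
time_s: 14.1
position: [0.3827, 0.3214, 0.2345]
orientation: [0.001, 0.418, 0.908, 0.001]
force: [-2.0, -2.2, 7.3]
gripper_width: 0.389
```

```bash
python3 fg.py
```

```text
t 14.1 TCP rel groove x,y,z mm [-1.9185e+02 -2.0000e-02  1.0455e+02] F stand [-2.9 -0.4  7.3] gap mm 33.1
```

>>> apply_moves --targets '[{"tx":0,"ty":0.0004,"tz":0,"ax":0,"ay":0,"az":0,"claw":-1},{"tx":0,"ty":0.0008,"tz":0,"ax":0,"ay":0,"az":0,"claw":-1}]'

```text
time_s: 14.27
position: [0.3833, 0.3219, 0.2345]
orientation: [0.001, 0.418, 0.908, 0.001]
force: [-0.6, -1.2, 7.8]
gripper_width: 0.383
```

```bash
python3 fg.py
```

```text
t 14.2667 TCP rel groove x,y,z mm [-1.9107e+02 -1.0000e-02  1.0453e+02] F stand [-1.2 -0.5  7.8] gap mm 32.6
```

>>> apply_moves --targets '[{"tx":0,"ty":0.0004,"tz":0,"ax":0,"ay":0,"az":0,"claw":-1},{"tx":0,"ty":0.0004,"tz":0,"ax":0,"ay":0,"az":0,"claw":-1}]'

```text
time_s: 14.43
position: [0.3837, 0.3222, 0.2345]
orientation: [0.001, 0.418, 0.908, 0.001]
force: [-1.0, -1.1, 7.0]
gripper_width: 0.389
```

```bash
python3 fg.py
```

```text
t 14.4333 TCP rel groove x,y,z mm [-1.9061e+02 -1.0000e-02  1.0453e+02] F stand [-1.5 -0.2  7. ] gap mm 33.1
```

>>> apply_moves --targets '[{"tx":0,"ty":0.0004,"tz":0,"ax":0,"ay":0,"az":0,"claw":-1},{"tx":0,"ty":0.0006,"tz":0,"ax":0,"ay":0,"az":0,"claw":-1}]'

```text
time_s: 14.6
position: [0.3841, 0.3226, 0.2345]
orientation: [0.001, 0.418, 0.908, 0.001]
force: [-1.8, -2.5, 7.5]
gripper_width: 0.386
```

```bash
python3 fg.py; python3 shot.py 16 wrist side; python3 -c "
import cv2
c=cv2.imread('pics/wrist16.png')[150:290,250:450];cv2.imwrite('pics/wrist16c.png',cv2.resize(c,(800,560),interpolation=cv2.INTER_CUBIC))
c=cv2.imread('pics/side16.png')[130:220,200:350];cv2.imwrite('pics/side16c.png',cv2.resize(c,(800,480),interpolation=cv2.INTER_CUBIC))"
```

```text
t 14.6 TCP rel groove x,y,z mm [-1.9005e+02 -2.0000e-02  1.0452e+02] F stand [-3.  -0.7  7.5] gap mm 32.8
14.6 [0.38410411 0.32259824 0.23451892] [7.33812520e-04 4.18314804e-01 9.08301573e-01 6.62991995e-04] [-1.8268238  -2.45229541  7.53993515] 0.38606128576482085 [ 5.970e-01 -9.600e-02  1.845e+00 -1.000e-03  1.391e+00 -1.110e-01] 0.00788134883419027
```

View pics/wrist16c.png

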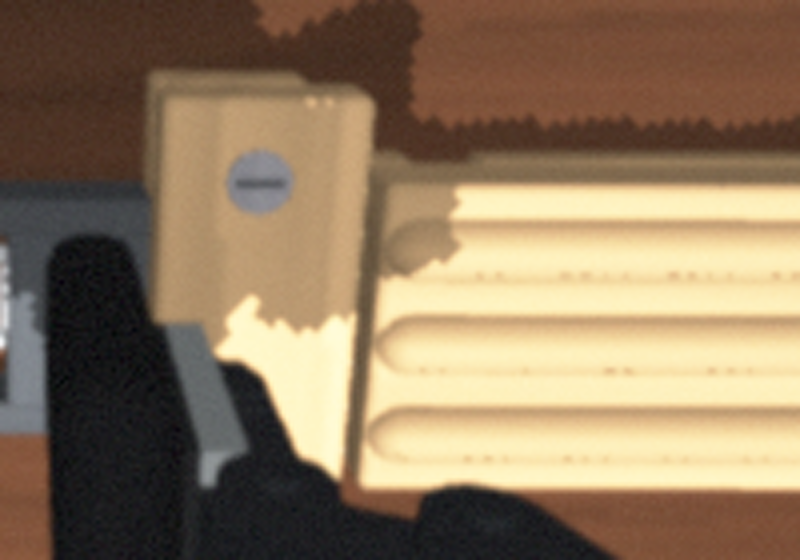

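View pics/side16c.png

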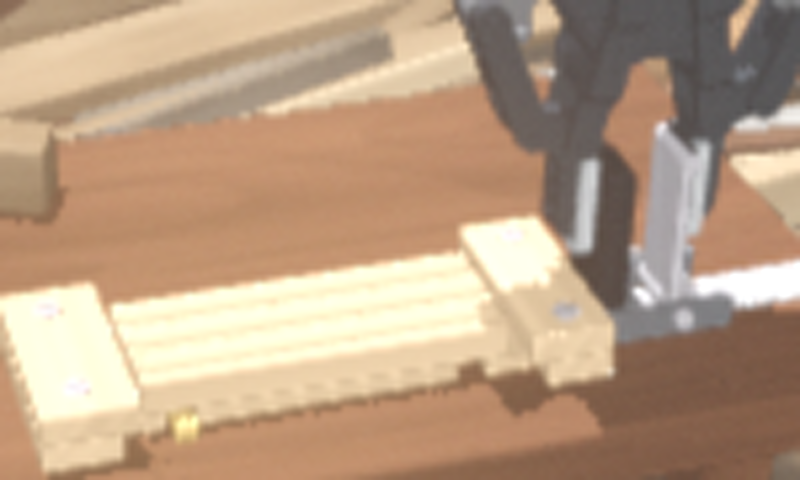

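>>> apply_moves --targets '[{"tx":0,"ty":0.0004,"tz":0,"ax":0,"ay":0,"az":0,"claw":-1},{"tx":0,"ty":0.0006,"tz":0,"ax":0,"ay":0,"az":0,"claw":-1}]'

```text
time_s: 14.87
position: [0.3846, 0.323, 0.2345]
orientation: [0.001, 0.418, 0.908, 0.001]
force: [-1.5, -1.5, 6.8]
gripper_width: 0.385
```

```bash
python3 fg.py
```

```text
t 14.8667 TCP rel groove x,y,z mm [-1.8946e+02 -2.0000e-02  1.0454e+02] F stand [-2.1 -0.2  6.8] gap mm 32.7
```

>>> apply_moves --targets '[{"tx":0,"ty":0.0003,"tz":0,"ax":0,"ay":0,"az":0,"claw":-1},{"tx":0,"ty":0.0005,"tz":0,"ax":0,"ay":0,"az":0,"claw":-1}]'

```text
time_s: 15.03
position: [0.3847, 0.3231, 0.2346]
orientation: [0.001, 0.418, 0.908, 0.0]
force: [-3.9, -4.5, 9.9]
gripper_width: 0.388
```

```bash
python3 fg.py
```

```text
t 15.0333 TCP rel groove x,y,z mm [-1.8928e+02  1.0000e-02  1.0455e+02] F stand [-5.9 -0.9  9.9] gap mm 33.0
```

Contact is felt: the force has risen to 6 N and the motion has stopped. I'll add a small preload.

>>> apply_moves --targets '[{"tx":0,"ty":0.0003,"tz":0,"ax":0,"ay":0,"az":0,"claw":-1},{"tx":0,"ty":0.0006,"tz":0,"ax":0,"ay":0,"az":0,"claw":-1},{"tx":0,"ty":0.0006,"tz":0,"ax":0,"ay":0,"az":0,"claw":-1}]'

```text
time_s: 15.28
position: [0.3848, 0.3232, 0.2345]
orientation: [0.0, 0.418, 0.908, -0.0]
force: [-6.4, -6.7, 10.7]
gripper_width: 0.388
```

```bash
python3 fg.py
```

```text
t 15.2833 TCP rel groove x,y,z mm [-1.8917e+02  2.0000e-02  1.0451e+02] F stand [-9.2 -1.  10.7] gap mm 33.0
```

>>> apply_moves --targets '[{"tx":0,"ty":0,"tz":0,"ax":0,"ay":0,"az":0,"claw":0},{"tx":0,"ty":0,"tz":0,"ax":0,"ay":0,"az":0,"claw":0.6},{"tx":0,"ty":0,"tz":0,"ax":0,"ay":0,"az":0,"claw":1},{"tx":0,"ty":-0.003,"tz":0,"ax":0,"ay":0,"az":0,"claw":1},{"tx":0,"ty":-0.004,"tz":0,"ax":0,"ay":0,"az":0,"claw":1}]'

```text
time_s: 15.7
position: [0.3821, 0.3211, 0.2337]
orientation: [0.001, 0.418, 0.908, 0.001]
force: [-0.4, -0.1, 0.1]
gripper_width: 1.0
```

```bash
python3 fg.py; python3 shot.py 17 wrist side; python3 -c "
import cv2
c=cv2.imread('pics/wrist17.png');cv2.imwrite('pics/wrist17c.png',cv2.resize(c,(800,600),interpolation=cv2.INTER_CUBIC))
c=cv2.imread('pics/side17.png')[110:200,280:400];cv2.imwrite('pics/side17c.png',cv2.resize(c,(720,540),interpolation=cv2.INTER_CUBIC))"
```

```text
t 15.7 TCP rel groove x,y,z mm [-1.9258e+02  1.3000e-01  1.0372e+02] F stand [-0.4  0.2  0.1] gap mm 85.0
15.7 [0.38207815 0.3210742  0.23371949] [5.64811266e-04 4.18199334e-01 9.08354854e-01 6.75791395e-04] [-0.40050338 -0.07318442  0.1483234 ] 1.0003747669416738 [ 0.596 -0.102  1.852 -0.     1.39  -0.112] 0.033306080123466725
```

View pics/wrist17c.png

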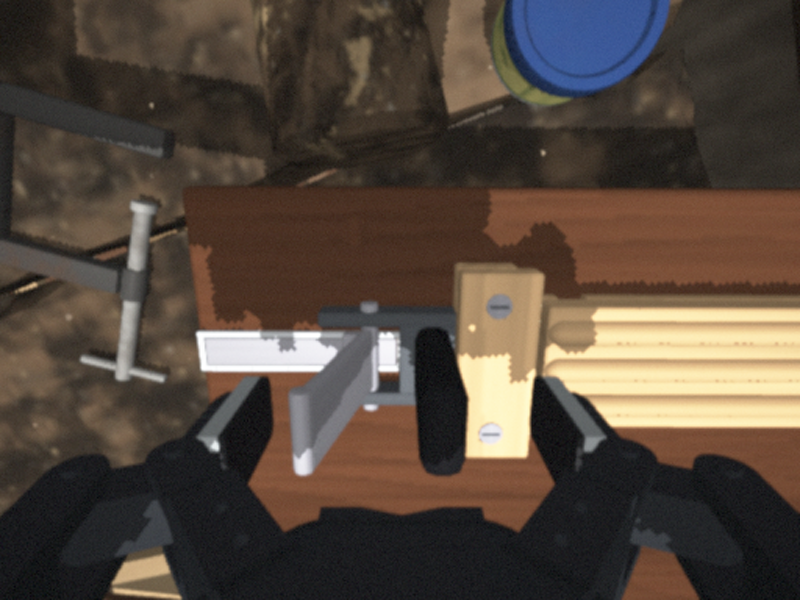

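View pics/side17c.png

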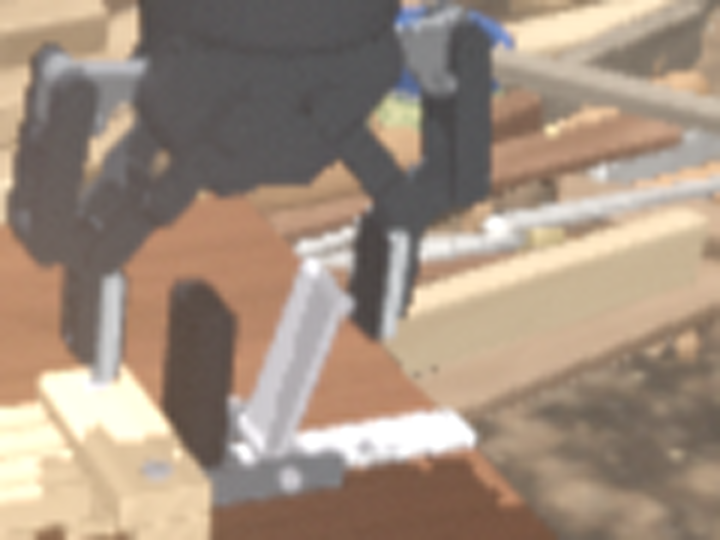

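The tab has sprung back, so the fence is locked. Now I'll retreat straight up and look from above.

>>> apply_moves --targets '[{"tx":0,"ty":0,"tz":-0.015,"ax":0,"ay":0,"az":0,"claw":1},{"tx":0,"ty":0,"tz":-0.04,"ax":0,"ay":0,"az":0,"claw":1},{"tx":0,"ty":0,"tz":-0.075,"ax":0,"ay":0,"az":0,"claw":1},{"tx":0,"ty":0,"tz":-0.1,"ax":0,"ay":0,"az":0,"claw":1},{"tx":-0.03,"ty":0.02,"tz":-0.11,"ax":0,"ay":0,"az":0,"claw":1},{"tx":-0.06,"ty":0.04,"tz":-0.11,"ax":0,"ay":0,"az":0,"claw":1},{"tx":-0.09,"ty":0.06,"tz":-0.11,"ax":0,"ay":0,"az":0,"claw":1},{"tx":-0.1,"ty":0.065,"tz":-0.11,"ax":0,"ay":0,"az":0,"claw":1},{"tx":-0.1,"ty":0.065,"tz":-0.11,"ax":0,"ay":0,"az":0,"claw":1},{"tx":-0.1,"ty":0.065,"tz":-0.11,"ax":0,"ay":0,"az":0,"claw":1}]'

```text
time_s: 16.63
position: [0.4965, 0.287, 0.3432]
orientation: [-0.0, 0.419, 0.908, 0.0]
force: [-0.3, 0.1, 0.1]
gripper_width: 1.001
```

```bash
python3 fg.py; python3 shot.py 18 wrist side scene; python3 -c "
import cv2
c=cv2.imread('pics/wrist18.png');cv2.imwrite('pics/wrist18c.png',cv2.resize(c,(800,600),interpolation=cv2.INTER_CUBIC))
c=cv2.imread('pics/side18.png')[130:220,180:380];cv2.imwrite('pics/side18c.png',cv2.resize(c,(800,360),interpolation=cv2.INTER_CUBIC))"
```

```text
t 16.6333 TCP rel groove x,y,z mm [-127.44  -99.91  213.22] F stand [-0.1  0.3  0.1] gap mm 85.1
16.6333 [0.49650167 0.28703922 0.34321758] [-1.37626357e-05  4.18828124e-01  9.08065509e-01  1.85136762e-04] [-0.29120705  0.14894205  0.12814614] 1.0006408790728047 [ 0.435  0.045  1.507  0.     1.589 -0.272] 0.02706405700424948
```

View pics/wrist18c.png

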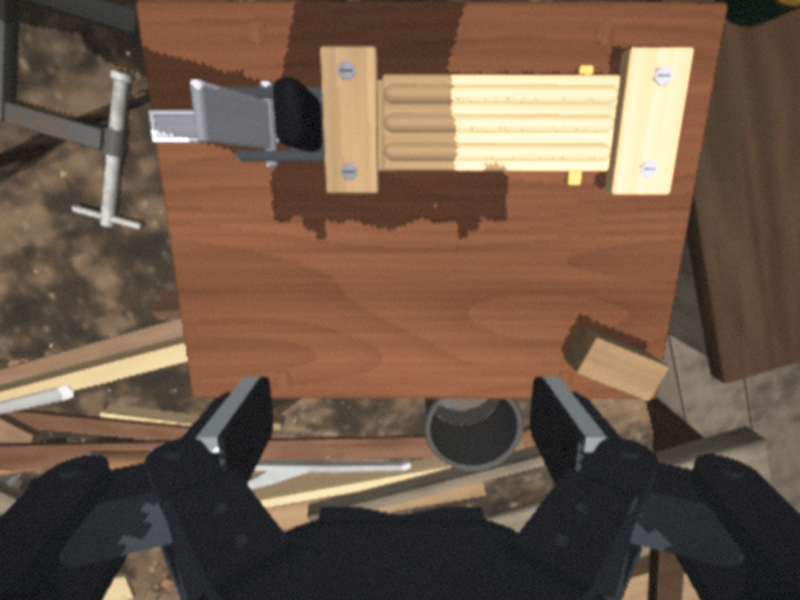

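View pics/side18c.png

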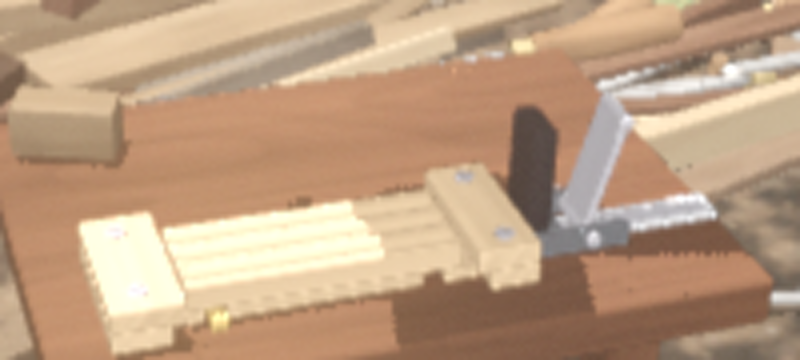

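```bash
python3 -c "
import cv2
c=cv2.imread('pics/wrist18.png')
cv2.imwrite('pics/w18l.png',cv2.resize(c[20:130,195:295],None,fx=5,fy=5,interpolation=cv2.INTER_CUBIC))
cv2.imwrite('pics/w18r.png',cv2.resize(c[20:130,355:455],None,fx=5,fy=5,interpolation=cv2.INTER_CUBIC))"
```

```text
(no output)
```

View pics/w18l.png

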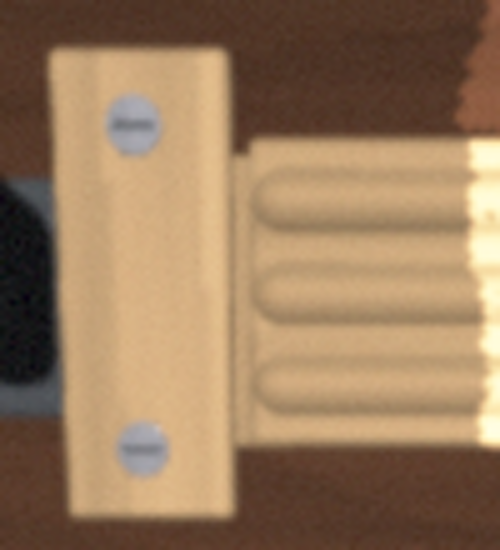

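View pics/w18r.png

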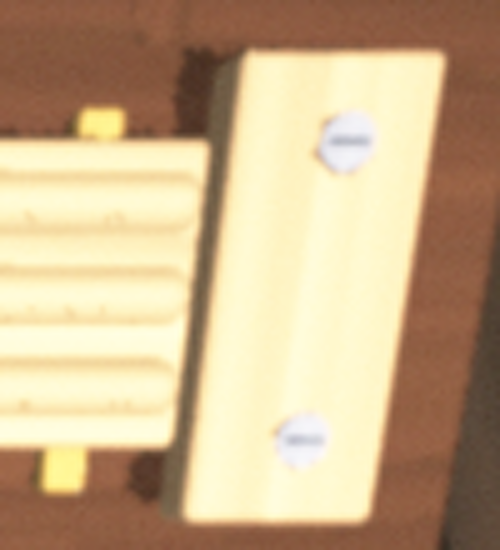

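```bash
python3 - <<'E'
from h import *
s,d=pickle.load(open("s18.pkl","rb"));c=d["wrist"];P=(s["position"],s["orientation"])
T=np.eye(4);T[:3,:3]=Rq(P[1]);T[:3,3]=P[0];T=T@c["mount"];K=c["camera_matrix"]
u=np.array([np.cos(YAW),np.sin(YAW),0]);v=np.array([-u[1],u[0],0])
def loc(o,x,y,z):
    a=np.r_[o[0]+(x+.5)/5-.5,o[1]+(y+.5)/5-.5,1];r=T[:3,:3]@np.linalg.inv(K)@a;o=T[:3,3];w=o+r*(z-o[2])/r[2]-GR
    return (np.array([w@u,w@v])*1e3).round(1)
L=(195,20);R=(355,20)
for n,o,x,y,z in [("slip A",L,231,50,.152),("slip B",L,235,516,.152),("shoulderL A",L,252,140,.15),("shoulderL B",L,254,445,.15),("shR A",R,209,142,.15),("shR B",R,172,446,.15),("flip A",R,243,53,.152),("flip B",R,185,521,.152),("keyA",R,101,109,.1355),("keyB",R,63,492,.1355)]: print(n,loc(o,x,y,z))
E
```

```text
slip A [-141.8   37.9]
slip B [-142.1  -37.4]
shoulderL A [-138.5   24.7]
shoulderL B [-138.6  -25.1]
shR A [-9.1 24.6]
shR B [ -8.8 -25. ]
flip A [-6.3 37.7]
flip B [ -5.6 -38.1]
keyA [-22.7  32.9]
keyB [-22.1 -33.3]
```

```bash
python3 -c "
from bench import env
print(env.sign_off())"
```

```text
the job is handed in; nothing more can be done
None
```

The blank is seated and the sliding fence is locked against it. I handed the job in at about 17 s of the 54 s allowed; the sign-off gives no verdict.

**What I did**
- **Blank:** I gripped the blank across its width, tilted it 24° and fed its tongue under the fixed fence's lip until I felt about 5 N of contact. I then lowered it flat so that its slot dropped over the brass key, and let go.
- **Fence:** I pinched the tab with 30 N, which fully pressed it. I slid the fence up about 44 mm and crept the last few until it met the blank, then let go with about 9 N of push on it.

**Last checks, from the final wrist and side pictures**
- **Position:** The blank lies flat over the key and is within about 0.3 mm of the fences' centre line.
- **Lock:** The tab has sprung back, so the fence is locked.
- **Surroundings:** The offcut and tin look undisturbed. The arm was clear, with no force on it.
- **End play:** The fence's groove bottom measured about 1 mm behind the blank's tip, which matches the stated draw-back as the cam bites. At the fixed end the gap read about 0.5 mm, within measuring error.
- **Brief touch:** My first grip pressed the fingertips on the stand top with about 9 N, so I regripped 3 mm higher.

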